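# Gauge the graphite forming plugs and put them away

## Robot

A 7-joint arm with a two-finger parallel gripper is mounted at the origin on the work surface. World frame = base frame: x ahead of the robot, y to its left, z up, the work surface at z = 0. Lengths are in m, angles in rad, forces in N, time in s.
With the tool pointing down it reaches from about 0.4 to 0.75 m from the base axis. Payload 19.5 kg.
Tool frame: the origin (TCP) lies midway between the tips of the shut fingers; the grasp point (between the pads) lies 19 mm behind it; z points along the fingers, y is the direction in which the jaws open and shut (so a half turn about z gives the same grasp; the last joint's range is limited). The gripper opens to 85 mm and grips with 20 to 120 N. Pads are 22 mm wide; open, the fingers measure 114 mm over their backs; the gripper's body (76 mm by 85 mm) begins 54 mm behind the grasp point. The pads swing forward as they close: fully open they stand 13 mm farther back than shut.
Start: joints at [1.252, 0.707, -0.028, 1.485, 0.022, 0.951, -0.075], TCP at [0.157, -0.553, 0.231] pointing down, gripper open.
Joint ranges: [-2.71, 2.71], [-0.32, 2.16], [-1.57, 1.52], [0, 2.45], [-1.46, 4.6], [0, 2.02], [-2.83, 2.83]. Speed limits (rad/s): [1.89, 1.89, 2.57, 2.57, 3.01, 3.01, 3.01].

## Interface

Orientations are given as [roll, pitch, yaw] about the fixed x, y, z axes, in that order (R = Rz(yaw) Ry(pitch) Rx(roll)).
In Python, from plant import robot gives the robot as it stands. The module is installed in compiled form; this text tells all that it offers.
- The arm moves only by the tool send_rows, never from a script. Its argument "series" is a list that holds one entry, the list of rows, each a list of 7 numbers: the opening, from 0 (shut) to 1 (fully open), then the shift along the tool's x, y, z each as a share of 800 mm, from -1 to 1, then the turn, a rotation vector about the tool's x, y, z each as a share of 2 rad, from -1 to 1. A call has 1 to 12 rows; each row is the pose to reach, as a shift and turn from the pose commanded when the call began, along the tool's axes at that moment; what a row does not reach only later rows make up. A row lasts 1/12 s, in which the tool goes at most 41.7 mm and 7.16 degrees, less where a joint would pass 70% of its speed; a pose out of reach is approached as far as the arm can. A call with a number of a shift or a turn outside -1 to 1 is refused whole. A call with a gripper value outside its range is refused whole. The fingers move at their own pace and stop on an object; the grip force is fixed at half the most. Time passes only in rows, so rows that repeat a pose let the fingers close. It gives the time, the measured TCP pose, the force and the opening at its end, in the units of the state.
- robot.get_state(): the state, without advancing time (a new reading comes with each control period).
- robot.camera(name): name is "scene" or "top" or "wrist"; returns a dict with "image" (384x512x3 uint8, red, green, blue), "depth" (384x512 float32, m along the optical axis (not along the pixel's ray), 0 where there is no reading), "intrinsics" (3x3 intrinsics, pixels), "rvec" (rotation vector, rad) and "tvec" (3), from world to camera coordinates, as OpenCV has them. Camera axes: x right, y down, z forward; pixel columns grow to the right and rows downward; lengths in m; the calibration is good to about 2 mm. A picture is of the moment at which its call begins.
- robot.finish_job(): hands the job in, once; it reports no verdict.
The state is a dict: "clock": time; "joints": joint angles; "joint_velocities": joint speeds; "effort": joint torques, N m; "ee_pos": TCP position; "eef_rot": TCP orientation; "force": force on the tool from outside, world axes, zero at the start; "moment": the same for the moment, N m; "opening": finger opening in m.
Only numpy, scipy, OpenCV 4.12 (cv2) and the standard library are available. Lean on these libraries where they do the work, as an engineer would, in place of code of your own. Each camera call takes 0.05 s, during which the arm holds its last target. There are 200 camera calls.

## Task

Before the shift, check the graphite forming plugs on the bench for wear, one after the other: first the one with the T-handle, then the one with the round knob, then the one with the straight handle (one of them may be missing). Carry each upright, slide it low through the wide go gap of the gap gauge and on until the narrow no-go gap behind it stops it, pressing it lightly there. Stand all of them upright in the drawer of the little cabinet, leave the drawer fully shut, and do not disturb the rod tin, the goblet or the paddle.

Things in the scene. Friction and masses are not known exactly. Their poses are not given: they have to be found in the camera images.
- plug_tee: Black graphite barrel, steel-cored, 50 mm diameter and 44 mm tall, with an 16 mm steel stem up to 85 mm and a wooden crossbar on top: 60 mm long along the plug's y, 16 mm wide along x, 20 mm tall (85 to 105 mm up). Whole height 105 mm, 0.19 to 0.33 kg, weight low down. It stands upright on the bench, origin at the centre of its underside, z up the axis. May be absent.
- plug_knob: Black graphite barrel, steel-cored, 50 mm diameter and 44 mm tall, with an 16 mm steel stem up to 85 mm and a round wooden knob on top: 48 mm diameter, 20 mm tall (85 to 105 mm up). Whole height 105 mm, 0.19 to 0.33 kg, weight low down. It stands upright on the bench, origin at the centre of its underside, z up the axis. May be absent.
- plug_plain: Black graphite barrel, steel-cored, 50 mm diameter and 44 mm tall, with a straight round wooden handle, 26 mm diameter, from 44 to 105 mm up. Whole height 105 mm, 0.19 to 0.33 kg, weight low down. It stands upright on the bench, origin at the centre of its underside, z up the axis. May be absent.
- gauge: Fixed steel gap gauge; place and yaw vary. Plate 140 x 140 x 8 mm, origin at the centre of its underside; its x is the pushing direction. Along x: splayed guides from x = -68 mm (mouth about 78 mm wide), go jaws x = -50 to -25 mm, free space, no-go jaws x = 20 to 45 mm; all stand from 8 to 53 mm above the bench. A barrel is stopped with its axis at x = about 9 mm.
- go_gap (a point): Centre of the go gap (53.5 mm wide in y), on top of the base plate, 8 mm above the bench; axes as the gauge. A plug carried with its underside 12 to 25 mm above the bench goes over the plate and between the jaws.
- nogo_jaws: The two no-go jaws of the gauge, 45 mm apart in y, 25 mm long, 45 mm tall, rigidly fixed. Origin midway between them at their mouth (the side facing the go jaws), on top of the base plate; x is the pushing direction.
- drawer (a joint): How far the drawer is pulled out, in m: 0 is fully shut, 0.19 fully out. Starts 0 to 0.02. It slides with about 2 N of friction and stays where it is left.
- cabinet: Wooden cabinet fixed to the bench with one drawer; place and yaw vary. 230 mm deep (x), 300 mm wide (y), 152 mm tall. Origin at the bottom centre of its front; its x points into the cabinet, so the drawer slides out along -x. The drawer front stands 12 mm proud of the cabinet front and its top is 128 mm above the bench; the drawer side walls are about 50 mm tall.
- drawer_handle (a point): Centre of the drawer bar handle, 114 mm above the bench: level steel bar 12 mm thick, 120 mm long along y (posts at y = +-55 mm), 42 mm in front of the drawer front; axes as the cabinet. From it, the inside of the drawer spans x = 54 to 248 mm, y = -125 to 125 mm, its floor 98 mm lower (16 mm above the bench). With the drawer out by d the cabinet covers what lies beyond x = d + 54 mm.
- rod_tin: Bystander: steel tin, 90 mm diameter, 100 mm tall, with glass rods standing in it up to about 240 mm. Origin at the centre of its underside.
- goblet: Bystander: amber glass goblet, 60 mm diameter, 100 mm tall. Origin at the centre of its underside.
- paddle: Bystander: black graphite paddle with a round wooden handle, 200 mm long, lying flat. Origin on its underside where blade and handle meet; blade towards +x.
Not all that is in view belongs to the job. Leave any blue or yellow look-alike of the plug_plain alone.

How it is judged:
On the way, in this order (a step that is already met when the one before it is completed fails the run):
1. the T-handled plug is upright and low in the go gap (y of plug_tee in the frame of gauge between -0.006 and 0.006 m and z of plug_tee in the frame of gauge below 0.03 m and angle between plug_tee's own z axis and vertical below 0.25 rad and x of plug_tee in the frame of gauge between -0.0525 and -0.0225 m), for 0.04 s.
2. the T-handled plug, now past the go gap, is pressed against the mouth of the no-go gap (at least 1.5 N) and stopped by it (y of plug_tee in the frame of gauge between -0.006 and 0.006 m and z of plug_tee in the frame of gauge below 0.03 m and angle between plug_tee's own z axis and vertical below 0.25 rad and x of plug_tee in the frame of gauge between 0 and 0.02 m and contact force between plug_tee and nogo_jaws above 1.5 N), for 0.1 s.
3. the knob-handled plug is upright and low in the go gap (y of plug_knob in the frame of gauge between -0.006 and 0.006 m and z of plug_knob in the frame of gauge below 0.03 m and angle between plug_knob's own z axis and vertical below 0.25 rad and x of plug_knob in the frame of gauge between -0.0525 and -0.0225 m), for 0.04 s.
4. the knob-handled plug, now past the go gap, is pressed against the mouth of the no-go gap (at least 1.5 N) and stopped by it (y of plug_knob in the frame of gauge between -0.006 and 0.006 m and z of plug_knob in the frame of gauge below 0.03 m and angle between plug_knob's own z axis and vertical below 0.25 rad and x of plug_knob in the frame of gauge between 0 and 0.02 m and contact force between plug_knob and nogo_jaws above 1.5 N), for 0.1 s.
5. the straight-handled plug is upright and low in the go gap (y of plug_plain in the frame of gauge between -0.006 and 0.006 m and z of plug_plain in the frame of gauge below 0.03 m and angle between plug_plain's own z axis and vertical below 0.25 rad and x of plug_plain in the frame of gauge between -0.0525 and -0.0225 m), for 0.04 s.
6. the straight-handled plug, now past the go gap, is pressed against the mouth of the no-go gap (at least 1.5 N) and stopped by it (y of plug_plain in the frame of gauge between -0.006 and 0.006 m and z of plug_plain in the frame of gauge below 0.03 m and angle between plug_plain's own z axis and vertical below 0.25 rad and x of plug_plain in the frame of gauge between 0 and 0.02 m and contact force between plug_plain and nogo_jaws above 1.5 N), for 0.1 s.
At the end, for the whole second after the job is handed in: Every plug that is present stands upright (within 0.15 rad) and at rest on the floor of the drawer, and the drawer is shut to within 8 mm (x of plug_tee in the frame of drawer_handle between 0.054 and 0.254 m and y of plug_tee in the frame of drawer_handle between -0.128 and 0.128 m and z of plug_tee in the frame of drawer_handle between -0.103 and -0.09 m and angle between each of plug_tee, plug_knob, plug_plain's own z axis and vertical below 0.15 rad and linear speed of each of plug_tee, plug_knob, plug_plain below 0.03 m/s and x of plug_knob in the frame of drawer_handle between 0.054 and 0.254 m and y of plug_knob in the frame of drawer_handle between -0.128 and 0.128 m and z of plug_knob in the frame of drawer_handle between -0.103 and -0.09 m and x of plug_plain in the frame of drawer_handle between 0.054 and 0.254 m and y of plug_plain in the frame of drawer_handle between -0.128 and 0.128 m and z of plug_plain in the frame of drawer_handle between -0.103 and -0.09 m and value of joint drawer below 0.008 m); the robot touches nothing.
It fails at once if the tin of glass rods is pushed more than 3 cm or tipped over (distance of rod_tin from where it was at the start of the episode above 0.03 m or angle between rod_tin's own z axis and vertical above 0.5 rad).
It fails at once if the glass goblet is pushed more than 3 cm or tipped over (distance of goblet from where it was at the start of the episode above 0.03 m or angle between goblet's own z axis and vertical above 0.5 rad).
It fails at once if the graphite paddle is pushed more than 3 cm or tipped over (distance of paddle from where it was at the start of the episode above 0.03 m or angle between paddle's own z axis and vertical above 0.5 rad).
Of plug_tee, plug_knob, plug_plain only 2 to 3 are there at a start; the rules pass over those that are not, and their reading is None.
At some moment in a run one of plug_tee, plug_knob, plug_plain may be knocked a few centimetres aside while the robot is not near it.
It also fails if it takes over 210 s, if anything falls off the work surface, if the arm or the gripper's body presses on something with over 40 N, if the wrist force passes 120 N, or if a joint passes its speed limit or range.

## Working session

There is one attempt and no reset: what is moved stays moved. The work goes in short steps, Python scripts to look and compute and a tool call to move; the robot and the scene stay as the last step left them, time stands still between calls to the robot, and variables do not carry over. Pictures are saved under pics/ and viewed, about 12 in all and at most 16, crops included, and the job is handed in when it is done.

Besides the shell and the picture viewer there is one more tool, called as a command line: name --argument value ..., lists and objects as JSON in quotes. send_rows: Moves the arm, as the interface text tells. Shift numbers are shares of 800 mm and turn numbers shares of 2 rad, none past 1 either way. Its arguments: {"type":"object","properties":{"series":{"type":"array","items":{"type":"array","items":{"type":"array","items":{"type":"number"}}}}},"required":["series"]}

```bash
mkdir -p pics; cat > h.py <<'E'
import numpy as np,cv2,json
from scipy.spatial.transform import Rotation as R
from plant import robot
def cam(n,save=None):
    c=robot.camera(n); c['R']=cv2.Rodrigues(np.array(c['rvec'],float))[0]; c['t']=np.array(c['tvec'],float).ravel(); c['K']=np.array(c['intrinsics'])
    if save: cv2.imwrite('pics/'+save,c['image'][:,:,::-1])
    return c
def pts(c):
    d=c['depth'];v,u=np.mgrid[:d.shape[0],:d.shape[1]]
    K=c['K'];p=np.stack([(u-K[0,2])/K[0,0]*d,(v-K[1,2])/K[1,1]*d,d],-1)
    w=(p-c['t'])@c['R'];w[d==0]=np.nan
    return w
def ray(c,u,v,z):
    K=c['K'];r=c['R'].T@np.array([(u-K[0,2])/K[0,0],(v-K[1,2])/K[1,1],1]);o=-c['R'].T@c['t']
    return o+r*(z-o[2])/r[2]
E
python3 - <<'E'
from h import *
s=robot.get_state();print({k:np.round(v,3) for k,v in s.items()})
a=cam('top','top0.png');b=cam('scene','sc0.png')
for c in(a,b):print(np.round(-c['R'].T@c['t'],3),np.round(c['R'],2).tolist(),c['K'][0,0])
np.savez('t0.npz',top=a['image'],tp=pts(a),sc=b['image'],sp=pts(b))
cv2.imwrite('pics/both0.png',cv2.resize(np.vstack([a['image'],b['image']])[:,:,::-1],None,fx=.78,fy=.78))
E
```

```text
{'clock': np.float64(0.0), 'joints': array([ 1.252,  0.707, -0.028,  1.485,  0.022,  0.951, -0.075]), 'joint_velocities': array([-0.001,  0.001,  0.001,  0.001, -0.001, -0.001, -0.002]), 'effort': array([ 1.0000e-03, -8.8320e+01,  1.2340e+00, -2.3617e+01,  1.7000e-02,
        6.0000e-03, -0.0000e+00]), 'ee_pos': array([ 0.157, -0.553,  0.231]), 'eef_rot': array([-3.14 ,  0.   ,  0.277]), 'force': array([0.259, 0.383, 0.817]), 'moment': array([ 0.004, -0.004,  0.05 ]), 'opening': np.float64(0.085)}
[0.249 0.03  1.68 ] [[-0.08, -1.0, -0.01], [-0.97, 0.08, -0.22], [0.22, -0.01, -0.98]] 460.73475964813736
[ 1.569 -0.108  1.056] [[0.12, 0.99, -0.0], [0.7, -0.09, -0.71], [-0.7, 0.08, -0.71]] 389.01175214021634
```

View pics/top0.png

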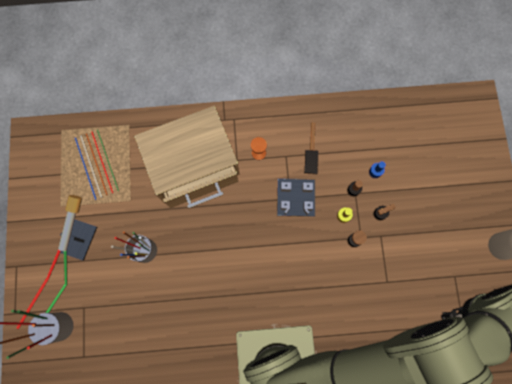

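View pics/sc0.png

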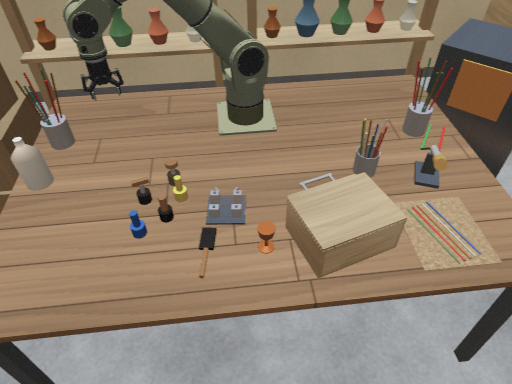

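The top view shows the gauge at about (297,197), the cabinet at (186,155) with its handle at (204,195), and plugs at (382,213), (357,240) and (355,188). The goblet is at (259,148), the paddle at (312,160) and the rod tin at (140,248). The scene view makes (145,193) the tee, (174,175) the knob and (166,212) the plain one.

```bash
python3 - <<'E'
from h import *
D=np.load('t0.npz')
for nm,im,P in(('top',D['top'],D['tp']),('sc',D['sc'],D['sp'])):
    print(nm)
    z=P[...,2]
    m=((z>0.012)&(z<0.3)&(P[...,0]>.15)&(P[...,0]<.95)&(abs(P[...,1])<.75)).astype(np.uint8)
    n,l,st,ce=cv2.connectedComponentsWithStats(m)
    for i in range(1,n):
        if st[i,4]<25: continue
        q=P[l==i];zz=np.nanpercentile(q[:,2],[50,98]);
        top=q[q[:,2]>zz[1]-.012]
        print(np.round(ce[i]),st[i,4],'z',np.round(zz,3),'mn',np.round(q.min(0),3),'mx',np.round(q.max(0),3),'topmean',np.round(top.mean(0),3),'col',im[l==i].mean(0).round())
im=D['top'];
cv2.imwrite('pics/crop1.png',np.hstack([cv2.resize(im[120:265,265:405],None,fx=4,fy=4,interpolation=cv2.INTER_CUBIC)[:,:,::-1]]))
E
```

```text
top
[189. 158.] 6959 z [0.152 0.16 ] mn [0.563 0.075 0.012] mx [0.913 0.428 0.169] topmean [0.758 0.252 0.154] col [171. 147. 114.]
[312. 153.] 315 z [0.016 0.025] mn [ 0.672 -0.227  0.012] mx [ 0.873 -0.169  0.031] topmean [ 0.753 -0.201  0.017] col [83. 64. 50.]
[259. 146.] 224 z [0.1   0.108] mn [ 0.744 -0.03   0.012] mx [0.804 0.025 0.111] topmean [ 0.773 -0.003  0.102] col [185. 101.  52.]
[378. 170.] 194 z [0.048 0.111] mn [ 0.636 -0.457  0.013] mx [ 0.686 -0.407  0.114] topmean [ 0.661 -0.431  0.106] col [ 47.  74. 130.]
[286. 187.] 91 z [0.051 0.063] mn [ 0.61  -0.106  0.012] mx [ 0.658 -0.074  0.066] topmean [ 0.625 -0.089  0.056] col [119. 121. 132.]
[308. 187.] 113 z [0.05  0.062] mn [ 0.599 -0.198  0.012] mx [ 0.646 -0.145  0.064] topmean [ 0.619 -0.17   0.055] col [115. 116. 127.]
[355. 188.] 189 z [0.049 0.11 ] mn [ 0.575 -0.366  0.012] mx [ 0.622 -0.316  0.114] topmean [ 0.599 -0.342  0.106] col [70. 52. 39.]
[ 73. 235.] 1425 z [0.064 0.184] mn [0.297 0.605 0.012] mx [0.63  0.75  0.194] topmean [0.596 0.632 0.18 ] col [102.  98.  88.]
[286. 207.] 119 z [0.049 0.062] mn
[... 2305 characters left out ...]
338  0.103] col [70. 53. 41.]
[213. 210.] 136 z [0.045 0.057] mn [ 0.573 -0.184  0.012] mx [ 0.638 -0.147  0.059] topmean [ 0.624 -0.166  0.052] col [124. 122. 124.]
[236. 210.] 133 z [0.046 0.057] mn [ 0.604 -0.105  0.012] mx [ 0.646 -0.067  0.061] topmean [ 0.633 -0.087  0.052] col [126. 122. 124.]
[136. 224.] 295 z [0.044 0.105] mn [ 0.643 -0.454  0.012] mx [ 0.693 -0.402  0.109] topmean [ 0.668 -0.428  0.102] col [ 49.  75. 122.]
[265. 231.] 304 z [0.099 0.103] mn [ 0.748 -0.028  0.013] mx [0.808 0.028 0.105] topmean [0.78  0.    0.099] col [157.  98.  58.]
[204. 249.] 274 z [0.014 0.02 ] mn [ 0.677 -0.223  0.012] mx [ 0.878 -0.169  0.022] topmean [ 0.774 -0.202  0.015] col [99. 80. 64.]
```

View pics/crop1.png

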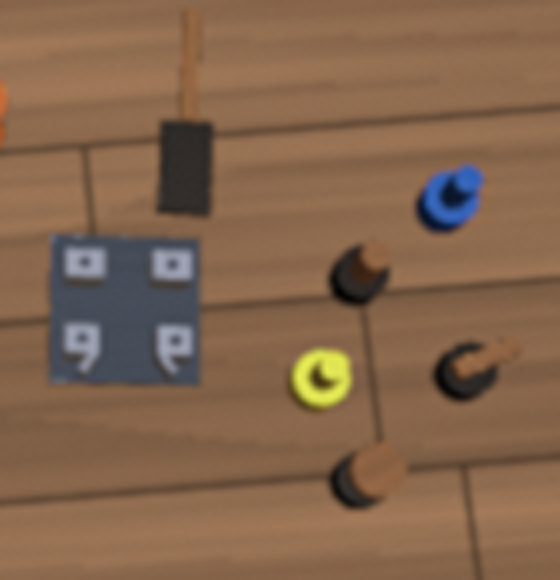

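```bash
python3 - <<'E'
from h import *
D=np.load('t0.npz')
for nm,im,P in(('top',D['top'],D['tp']),('sc',D['sc'],D['sp'])):
    z=P[...,2]; roi=(P[...,0]>.4)&(P[...,0]<.95)&(P[...,1]>.05)&(P[...,1]<.45)
    m=roi&(z>.14)&(z<.165)
    q=P[m][:,:2].astype(np.float32);r=cv2.minAreaRect(q);print(nm,r,np.round(cv2.boxPoints(r),3).tolist())
    hsv=cv2.cvtColor(im,cv2.COLOR_RGB2HSV)
    g=roi&(z>.095)&(z<.13)&(hsv[...,1]<60)&(P[...,0]<.66)
    q=P[g];print('handle n',g.sum(),np.round(q.mean(0),3));
    r=cv2.minAreaRect(q[:,:2].astype(np.float32));print(r,np.round(cv2.boxPoints(r),3).tolist())
    g=roi&(z>.105)&(z<.14)&(hsv[...,1]>60)
    q=P[g]; r=cv2.minAreaRect(q[:,:2].astype(np.float32));print('front',len(q),np.round(cv2.boxPoints(r),3).tolist())
    # gauge plate
    m=(P[...,0]>.48)&(P[...,0]<.7)&(P[...,1]>-.23)&(P[...,1]<-.03)&(z<.03)&(z>-.01)&(hsv[...,2]<110)&(hsv[...,0]>95)
    n,l,st,ce=cv2.connectedComponentsWithStats(cv2.morphologyEx(m.astype(np.uint8),cv2.MORPH_CLOSE,np.ones((3,3))));i=1+st[1:,4].argmax()
    q=P[(l==i)&m]; r=cv2.minAreaRect(q[:,:2].astype(np.float32));print('gauge',len(q),r,np.median(q[:,2]))
    print('table z',np.nanmedian(z[(P[...,0]>.35)&(P[...,0]<.5)&(abs(P[...,1])<.2)]))
    # tee bar
    m=(np.hypot(P[...,0]-.505,P[...,1]+.425)<.06)&(z>.09)
    q=P[m][:,:2].astype(np.float32);print('tee',cv2.minAreaRect(q),q.mean(0))
E
```

```text
top ((0.6608719825744629, 0.2910498380661011), (0.40210479497909546, 0.43600013852119446), 17.60196876525879) [[0.40299999713897705, 0.43799999356269836], [0.5350000262260437, 0.02199999988079071], [0.9179999828338623, 0.14399999380111694], [0.7870000004768372, 0.5600000023841858]]
handle n 235 [0.556 0.254 0.116]
((0.5346832871437073, 0.3022071123123169), (0.0845111832022667, 0.3691442906856537), 35.62641906738281) [[0.3930000066757202, 0.42800000309944153], [0.6079999804496765, 0.12800000607967377], [0.6769999861717224, 0.1770000010728836], [0.4620000123977661, 0.47699999809265137]]
front 431 [[0.39500001072883606, 0.42800000309944153], [0.6600000262260437, 0.05000000074505806], [0.7929999828338623, 0.14300000667572021], [0.527999997138977, 0.5210000276565552]]
gauge 925 ((0.5906121730804443, -0.12656903266906738), (0.13496889173984528, 0.13896548748016357), 84.52841186523438) 0.009304977003533943
table z 0.0012134402930649938
tee ((0.5021319389343262, -0.427054226398468), (0.01603076048195362, 0.05981873348355293), 17.377094268798828) [ 0.50103825 -0.42541486]
sc ((0.6628820300102
[... 355 characters left out ...]
503, 0.3812905550003052), 34.970619201660156) [[0.4099999964237213, 0.4189999997615814], [0.628000020980835, 0.10700000077486038], [0.7139999866485596, 0.16699999570846558], [0.4959999918937683, 0.4790000021457672]]
front 962 [[0.4090000092983246, 0.4440000057220459], [0.5379999876022339, 0.026000000536441803], [0.921999990940094, 0.14499999582767487], [0.7929999828338623, 0.5630000233650208]]
gauge 21 ((0.690789520740509, -0.18605099618434906), (0.04203416407108307, 0.01564352959394455), 81.0742416381836) 0.011398251338941758
table z -0.000254097058053337
tee ((0.5076853036880493, -0.42297735810279846), (0.02207018993794918, 0.05946191027760506), 14.85932731628418) [ 0.50889045 -0.4226056 ]
```

```bash
python3 - <<'E'
from h import *
D=np.load('t0.npz')
def big(m):
    n,l,st,ce=cv2.connectedComponentsWithStats(m.astype(np.uint8));return l==1+st[1:,4].argmax()
for nm,im,P in(('top',D['top'],D['tp']),('sc',D['sc'],D['sp'])):
    z=P[...,2]; roi=(P[...,0]>.4)&(P[...,0]<.95)&(P[...,1]>.05)&(P[...,1]<.45)&(np.hypot(P[...,0]-.437,P[...,1]-.44)>.09)
    hsv=cv2.cvtColor(im,cv2.COLOR_RGB2HSV)
    m=big(roi&(z>.14)&(z<.17))
    r=cv2.minAreaRect(P[m][:,:2].astype(np.float32));print(nm,r,np.round(cv2.boxPoints(r),3).tolist())
    g=big(roi&(z>.095)&(z<.13)&(hsv[...,1]<60)&(P[...,0]<.66))
    q=P[g];r=cv2.minAreaRect(q[:,:2].astype(np.float32));print('handle',g.sum(),r,np.round(cv2.boxPoints(r),3).tolist(),q[:,2].mean())
E
```

```text
top ((0.7618464827537537, 0.2522827982902527), (0.23422083258628845, 0.3005368709564209), 17.313499450683594) [[0.6050000190734863, 0.3610000014305115], [0.6949999928474426, 0.07400000095367432], [0.9179999828338623, 0.14399999380111694], [0.8289999961853027, 0.4309999942779541]]
handle 176 ((0.603233814239502, 0.20405080914497375), (0.04999220743775368, 0.12807127833366394), 17.12003517150879) [[0.5600000023841858, 0.257999986410141], [0.5979999899864197, 0.13500000536441803], [0.6460000276565552, 0.15000000596046448], [0.6079999804496765, 0.27300000190734863]] 0.11934915407467733
sc ((0.7658168077468872, 0.2550974190235138), (0.23348359763622284, 0.3030337691307068), 16.679351806640625) [[0.6100000143051147, 0.367000013589859], [0.6970000267028809, 0.07599999755620956], [0.9210000038146973, 0.14300000667572021], [0.8339999914169312, 0.4339999854564667]]
handle 144 ((0.6096228957176208, 0.20614320039749146), (0.052121568471193314, 0.12746065855026245), 17.302570343017578) [[0.5659999847412109, 0.2590000033378601], [0.6039999723434448, 0.1379999965429306], [0.652999997138977, 0.15299999713897705], [0.6159999966621399, 0.2750000059604645]] 0.1180982286362309
```

```bash
cat >> h.py <<'E'
def st():
    s=robot.get_state();return np.array(s['ee_pos']),R.from_euler('xyz',s['eef_rot'])
def chain(*tg,start=None):
    """tg: (x,y,z,yaw) world targets, tool down; prints shift shares, turn shares"""
    p,r=st() if start is None else (np.array(start[:3]),R.from_euler('xyz',[np.pi,0,start[3]]))
    for t in tg:
        q=R.from_euler('xyz',[np.pi,0,t[3]])
        d=r.inv().apply(np.array(t[:3])-p);w=(r.inv()*q).as_rotvec()
        print('to',np.round(t,3),'sh',np.round(d/.8,4).tolist(),'tn',np.round(w/2,4).tolist(),'rows',round(np.linalg.norm(d)/.0417,1),round(np.linalg.norm(w)/.125,1))
        p,r=np.array(t[:3]),q
E
python3 - <<'E'
from h import *
chain((.42,-.16,.26,1.5),(.588,.199,.26,1.869))
E
```

```text
to [ 0.42 -0.16  0.26  1.5 ] sh [0.4504, -0.3826, -0.036] tn [-0.0004, -0.0003, -0.6116] rows 11.4 9.8
to [0.588 0.199 0.26  1.869] sh [0.4625, 0.1777, 0.0] tn [-0.0, 0.0, -0.1845] rows 9.5 3.0
```

send_rows --series '[[[1, 0.45, -0.383, -0.036, 0, 0, -0.612], [1, 0.45, -0.383, -0.036, 0, 0, -0.612], [1, 0.45, -0.383, -0.036, 0, 0, -0.612], [1, 0.45, -0.383, -0.036, 0, 0, -0.612], [1, 0.45, -0.383, -0.036, 0, 0, -0.612], [1, 0.45, -0.383, -0.036, 0, 0, -0.612], [1, 0.45, -0.383, -0.036, 0, 0, -0.612], [1, 0.45, -0.383, -0.036, 0, 0, -0.612], [1, 0.45, -0.383, -0.036, 0, 0, -0.612], [1, 0.45, -0.383, -0.036, 0, 0, -0.612], [1, 0.45, -0.383, -0.036, 0, 0, -0.612], [1, 0.45, -0.383, -0.036, 0, 0, -0.612]]]'

```text
clock: 1.1
ee_pos: [0.4221, -0.1552, 0.2604]
eef_rot: [3.14, -0.002, 1.507]
force: [0.6, -0.4, 0.6]
opening: 0.0855
```

```bash
python3 - <<'E'
from h import *
print(robot.get_state()['joints'].round(3) if hasattr(robot.get_state()['joints'],'round') else robot.get_state()['joints'])
c=cam('wrist','w1.png');p,r=st();print(p,r.as_euler('xyz'))
print('cam in tool',r.inv().apply(-c['R'].T@c['t']-p),(c['R']@r.as_matrix()).round(3).tolist(),c['K'][0,0])
P=pts(c);np.savez('w1.npz',im=c['image'],P=P)
z=P[...,2];print(np.nanpercentile(z,[1,5,50,95]))
chain((.588,.199,.26,1.869))
E
```

```text
[ 0.506  0.499 -0.363  1.862  0.231  0.821 -0.039]
[ 0.42255106 -0.15482123  0.26040783] [ 3.14004466e+00 -2.09991250e-03  1.50719851e+00]
cam in tool [ 0.07793125  0.00105762 -0.14203274] [[-0.001, 1.0, 0.001], [-0.951, -0.0, -0.309], [-0.309, -0.001, 0.951]] 267.64235270890964
[-2.17663475e-03 -1.57472790e-03  1.35255522e-04  3.46568182e-01]
to [0.588 0.199 0.26  1.869] sh [0.4545, 0.1783, 0.0017] tn [0.001, -0.0009, -0.1809] rows 9.4 2.9
```

View pics/w1.png

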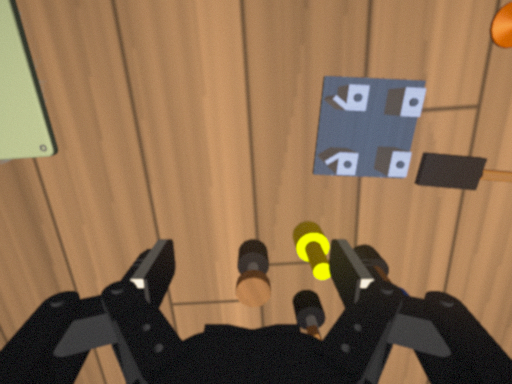

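The wrist view shows the gauge at about (370,127), with the splayed guides on its left, facing the robot. The knob plug is at (254,270), the yellow decoy at (312,250), the tee at (310,310) and the plain plug at (370,260). I'll measure the gauge from this view.

```bash
cat >> h.py <<'E'
def gauge(im,P,c0=(.59,-.127)):
    z=P[...,2];hsv=cv2.cvtColor(im,cv2.COLOR_RGB2HSV)
    near=np.hypot(P[...,0]-c0[0],P[...,1]-c0[1])<.13
    pl=near&(z>.004)&(z<.014)&(hsv[...,0]>95)&(hsv[...,2]<130)
    jw=near&(z>.045)&(z<.062)
    for nm,m in(('plate',pl),('any',pl|jw)):
        q=P[m];print(nm,len(q),cv2.minAreaRect(q[:,:2].astype(np.float32)),np.median(q[:,2]))
    n,l,s,ce=cv2.connectedComponentsWithStats(jw.astype(np.uint8))
    for i in range(1,n):
        if s[i,4]>20:
            q=P[l==i];print('jaw',np.round(q.min(0),4),np.round(q.max(0),4),np.round(q.mean(0),4),s[i,4],cv2.minAreaRect(q[:,:2].astype(np.float32)))
E
python3 - <<'E'
from h import *
D=np.load('w1.npz');gauge(D['im'],D['P'])
E
```

```text
plate 5586 ((0.6104170680046082, -0.1270870566368103), (0.13904494047164917, 0.17776955664157867), 83.78840637207031) 0.007474107194710911
any 8011 ((0.6104170680046082, -0.1270870566368103), (0.13904494047164917, 0.17776955664157867), 83.78840637207031) 0.007966942425427542
jaw [ 0.5288 -0.095   0.0451] [ 0.573  -0.0638  0.0576] [ 0.5549 -0.0798  0.0524] 657 ((0.5504480600357056, -0.07899732142686844), (0.02988830953836441, 0.043149709701538086), 85.19744873046875)
jaw [ 0.6136 -0.1067  0.0451] [ 0.6429 -0.0718  0.0573] [ 0.6265 -0.089   0.0522] 665 ((0.628294050693512, -0.08946748077869415), (0.03354225307703018, 0.027049290016293526), 84.99203491210938)
jaw [ 0.6055 -0.1861  0.0451] [ 0.635  -0.1499  0.0567] [ 0.6182 -0.167   0.0521] 553 ((0.6199683547019958, -0.16786658763885498), (0.03422009199857712, 0.026462506502866745), 83.18940734863281)
jaw [ 0.5207 -0.1787  0.0451] [ 0.5635 -0.1465  0.0576] [ 0.5459 -0.1607  0.0522] 550 ((0.5414186716079712, -0.1618739515542984), (0.030229851603507996, 0.042279940098524094), 83.63677978515625)
```

send_rows --series '[[[0.4, 0.454, 0.178, 0, 0, 0, -0.181], [0.4, 0.454, 0.178, 0, 0, 0, -0.181], [0.4, 0.454, 0.178, 0, 0, 0, -0.181], [0.4, 0.454, 0.178, 0, 0, 0, -0.181], [0.4, 0.454, 0.178, 0, 0, 0, -0.181], [0.4, 0.454, 0.178, 0, 0, 0, -0.181], [0.4, 0.454, 0.178, 0, 0, 0, -0.181], [0.4, 0.454, 0.178, 0, 0, 0, -0.181], [0.4, 0.454, 0.178, 0, 0, 0, -0.181], [0.4, 0.454, 0.178, 0, 0, 0, -0.181], [0.4, 0.454, 0.178, 0, 0, 0, -0.181], [0.4, 0.454, 0.178, 0, 0, 0, -0.181]]]'

```text
clock: 2.15
ee_pos: [0.587, 0.1927, 0.2594]
eef_rot: [-3.14, 0.0, 1.864]
force: [0.3, -0.5, 0.3]
opening: 0.0338
```

```bash
python3 - <<'E'
from h import *
c=cam('wrist','w2.png');P=pts(c);im=c['image'];z=P[...,2];print(st()[0],st()[1].as_euler('xyz'),robot.get_state()['opening'])
hsv=cv2.cvtColor(im,cv2.COLOR_RGB2HSV)
g=(P[...,0]>.5)&(P[...,0]<.66)&(P[...,1]>.1)&(P[...,1]<.3)&(z>.1)&(z<.128)&(hsv[...,1]<50)
q=P[g];print(len(q),cv2.minAreaRect(q[:,:2].astype(np.float32)),np.round(np.percentile(q,[2,50,98],axis=0),3).tolist())
E
```

```text
[0.58701842 0.19161741 0.25974253] [-3.14075963e+00  5.45596494e-04  1.86242185e+00] 0.034270006448450796
1704 ((0.6054676175117493, 0.20389607548713684), (0.04757051542401314, 0.13253910839557648), 17.221065521240234) [[0.568, 0.144, 0.115], [0.591, 0.209, 0.118], [0.64, 0.265, 0.12]]
```

View pics/w2.png

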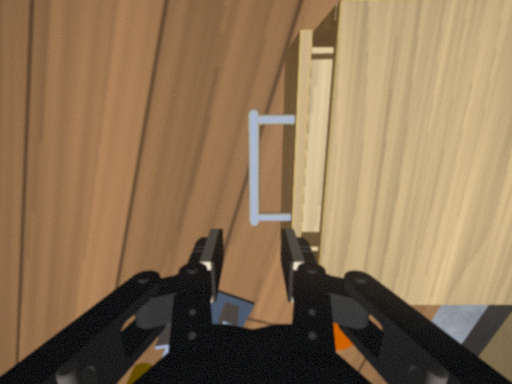

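The bar runs from (254,112) to (254,222), centred between the open fingers, and the drawer stands about 12 mm out. I'll descend and grip it.

send_rows --series '[[[0.4, 0.008, 0.0044, 0, 0, 0, 0], [0.4, 0.008, 0.0044, 0.1, 0, 0, 0], [0.4, 0.008, 0.0044, 0.15, 0, 0, 0], [0.4, 0.008, 0.0044, 0.18, 0, 0, 0], [0.4, 0.008, 0.0044, 0.205, 0, 0, 0], [0.4, 0.008, 0.0044, 0.205, 0, 0, 0], [0, 0.008, 0.0044, 0.205, 0, 0, 0], [0, 0.008, 0.0044, 0.205, 0, 0, 0], [0, 0.008, 0.0044, 0.205, 0, 0, 0], [0, 0.008, 0.0044, 0.205, 0, 0, 0], [0, 0.008, 0.0044, 0.205, 0, 0, 0], [0, 0.008, 0.0044, 0.205, 0, 0, 0]]]'

```text
clock: 3.2
ee_pos: [0.5897, 0.1997, 0.0986]
eef_rot: [3.138, -0.0, 1.862]
force: [-1.7, -2.8, 10.4]
opening: 0.01
```

send_rows --series '[[[0, 0, -0.02, 0, 0, 0, 0], [0, 0, -0.04, 0, 0, 0, 0], [0, 0, -0.065, 0, 0, 0, 0], [0, 0, -0.09, 0, 0, 0, 0], [0, 0, -0.115, 0, 0, 0, 0], [0, 0, -0.14, 0, 0, 0, 0], [0, 0, -0.165, 0, 0, 0, 0], [0, 0, -0.19, 0, 0, 0, 0], [0, 0, -0.21, 0, 0, 0, 0], [0, 0, -0.2175, 0, 0, 0, 0], [0, 0, -0.2175, 0, 0, 0, 0], [0, 0, -0.2175, 0, 0, 0, 0]]]'

```text
clock: 4.2
ee_pos: [0.4235, 0.1484, 0.0984]
eef_rot: [3.138, 0.002, 1.861]
force: [1.9, -11.1, 29.6]
opening: 0.0096
```

send_rows --series '[[[0.4, 0, 0, 0, 0, 0, 0], [0.4, 0, 0, 0, 0, 0, 0], [0.4, 0, 0, 0, 0, 0, 0], [0.4, 0, 0, -0.06, 0, 0, 0], [0.4, 0, 0, -0.12, 0, 0, 0], [0.4, 0, 0, -0.18, 0, 0, 0], [0.4, 0, 0, -0.2, 0, 0, 0], [0.4, 0, 0, -0.2, 0, 0, 0]]]'

```text
clock: 4.87
ee_pos: [0.4235, 0.1504, 0.2619]
eef_rot: [3.133, -0.001, 1.863]
force: [1.3, 0.2, 0.0]
opening: 0.0345
```

```bash
python3 - <<'E'
from h import *
c=cam('top','top1.png');P=pts(c);im=c['image'];np.savez('t1.npz',im=im,P=P)
z=P[...,2]
m=((z>0.085)&(z<0.13)&(P[...,0]>.3)&(P[...,0]<.75)&(P[...,1]<-.25)&(P[...,1]>-.5)).astype(np.uint8)
n,l,s,ce=cv2.connectedComponentsWithStats(m)
for i in range(1,n):
    if s[i,4]>8: q=P[l==i];print(ce[i].round(),s[i,4],q.mean(0).round(4),im[l==i].mean(0).round(),cv2.minAreaRect(q[:,:2].astype(np.float32)))
chain((.502,-.425,.23,1.874))
E
```

```text
[381. 165.] 54 [ 0.66   -0.43    0.1025] [ 49.  78. 138.] ((0.6612534523010254, -0.4306469261646271), (0.022521531209349632, 0.026308827102184296), 39.91972351074219)
[359. 184.] 54 [ 0.598  -0.3409  0.1037] [121.  84.  57.] ((0.598188579082489, -0.3420149087905884), (0.02325374446809292, 0.024463050067424774), 88.42171478271484)
[386. 209.] 87 [ 0.501  -0.4254  0.1048] [129.  90.  61.] ((0.5020549297332764, -0.4268171191215515), (0.01593104936182499, 0.059738267213106155), 17.63421630859375)
[348. 212.] 54 [ 0.5038 -0.2918  0.1032] [193. 193.  70.] ((0.5042410492897034, -0.29261454939842224), (0.023740369826555252, 0.024090342223644257), 22.633262634277344)
[359. 238.] 165 [ 0.4116 -0.3187  0.1054] [132.  93.  63.] ((0.41187646985054016, -0.31947556138038635), (0.045902032405138016, 0.04525787755846977), 82.4545669555664)
to [ 0.502 -0.425  0.23   1.874] sh [-0.7166, -0.1121, 0.0354] tn [0.0029, -0.0002, -0.0059] rows 13.9 0.1
```

View pics/top1.png

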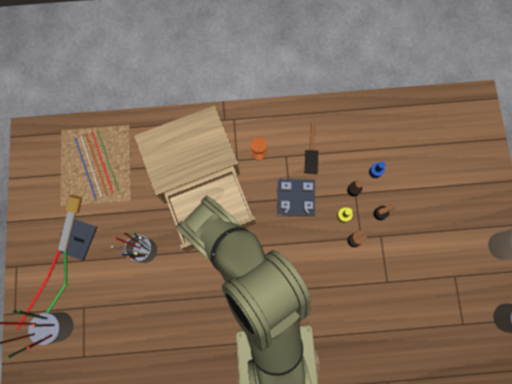

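send_rows --series '[[[0.6, -0.716, -0.112, 0.035, 0, 0, -0.006], [0.6, -0.716, -0.112, 0.035, 0, 0, -0.006], [0.6, -0.716, -0.112, 0.035, 0, 0, -0.006], [0.6, -0.716, -0.112, 0.035, 0, 0, -0.006], [0.6, -0.716, -0.112, 0.035, 0, 0, -0.006], [0.6, -0.716, -0.112, 0.035, 0, 0, -0.006], [0.6, -0.716, -0.112, 0.035, 0, 0, -0.006], [0.6, -0.716, -0.112, 0.035, 0, 0, -0.006], [0.6, -0.716, -0.112, 0.035, 0, 0, -0.006], [0.6, -0.716, -0.112, 0.035, 0, 0, -0.006], [0.6, -0.716, -0.112, 0.035, 0, 0, -0.006], [0.6, -0.716, -0.112, 0.035, 0, 0, -0.006]]]'

```text
clock: 5.92
ee_pos: [0.4897, -0.3474, 0.2311]
eef_rot: [-3.141, -0.001, 1.875]
force: [1.6, 1.2, 0.3]
opening: 0.0513
```

```bash
python3 - <<'E'
from h import *
print(st()[0],np.round(robot.get_state()['joints'],2))
chain((.502,-.4265,.23,1.878))
E
```

```text
[ 0.48972644 -0.34741449  0.23108885] [ 0.78  0.78 -0.47  1.38  0.37  1.08  0.56]
to [ 0.502 -0.426  0.23   1.878] sh [-0.0989, -0.0149, 0.0013] tn [-0.0003, -0.0003, -0.0017] rows 1.9 0.0
```

send_rows --series '[[[0.6, -0.099, -0.015, 0, 0, 0, -0.002], [0.6, -0.099, -0.015, 0, 0, 0, -0.002], [0.6, -0.099, -0.015, 0, 0, 0, -0.002], [0.6, -0.099, -0.015, 0, 0, 0, -0.002]]]'

```text
clock: 6.25
ee_pos: [0.5019, -0.4256, 0.2301]
eef_rot: [-3.141, -0.001, 1.877]
force: [0.7, 0.8, 0.0]
opening: 0.0513
```

```bash
cat >> h.py <<'E'
def handle(c,xy,rad=.05,zlo=.085):
    P=pts(c);im=c['image'];z=P[...,2];hsv=cv2.cvtColor(im,cv2.COLOR_RGB2HSV)
    m=(np.hypot(P[...,0]-xy[0],P[...,1]-xy[1])<rad)&(z>zlo)&(z<.125)&(hsv[...,1]>60)
    n,l,s,ce=cv2.connectedComponentsWithStats(m.astype(np.uint8));i=1+s[1:,4].argmax()
    q=P[l==i];q2=q[q[:,2]>np.percentile(q[:,2],95)-.006]
    print('n',len(q2),'px',ce[i].round(),'ztop',q2[:,2].mean().round(4),'mean',q2.mean(0).round(4),'circ',np.round(cv2.minEnclosingCircle(q2[:,:2].astype(np.float32))[0],4),cv2.minAreaRect(q2[:,:2].astype(np.float32)))
E
python3 - <<'E'
from h import *
c=cam('wrist','w3.png');print(st()[0],st()[1].as_euler('xyz'));handle(c,(.502,-.4265))
E
```

```text
[ 0.50235714 -0.42401118  0.23067456] [-3.14100664e+00 -1.74515958e-03  1.87878764e+00]
n 822 px [253. 180.] ztop 0.1044 mean [ 0.5039 -0.4249  0.1044] circ [ 0.505  -0.4259] ((0.5044078826904297, -0.42575791478157043), (0.015159966424107552, 0.05939280986785889), 17.198589324951172)
```

View pics/w3.png

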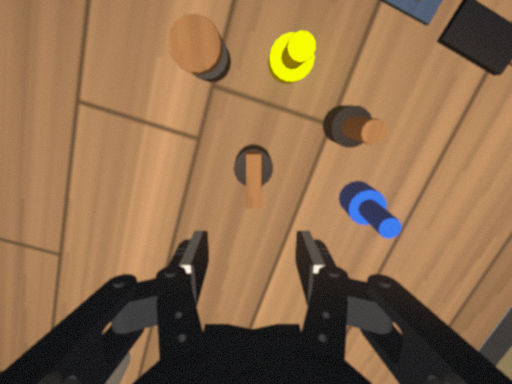

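The tee's bar is centred at (253,180) between the fingers, at (0.504,-0.426) with its top at 0.104 m and the expected size. I'll descend and grip it.

send_rows --series '[[[0.6, -0.0025, 0.002, 0.05, 0, 0, 0.003], [0.6, -0.0025, 0.002, 0.1, 0, 0, 0.003], [0.6, -0.0025, 0.002, 0.14, 0, 0, 0.003], [0.6, -0.0025, 0.002, 0.17, 0, 0, 0.003], [0.6, -0.0025, 0.002, 0.194, 0, 0, 0.003], [0.6, -0.0025, 0.002, 0.194, 0, 0, 0.003], [0, -0.0025, 0.002, 0.194, 0, 0, 0.003], [0, -0.0025, 0.002, 0.194, 0, 0, 0.003], [0, -0.0025, 0.002, 0.194, 0, 0, 0.003], [0, -0.0025, 0.002, 0.194, 0, 0, 0.003], [0, -0.0025, 0.002, 0.194, 0, 0, 0.003], [0, -0.0025, 0.002, 0.194, 0, 0, 0.003]]]'

```text
clock: 7.3
ee_pos: [0.5049, -0.4262, 0.0784]
eef_rot: [3.141, 0.002, 1.873]
force: [-2.5, 1.1, 7.4]
opening: 0.0153
```

send_rows --series '[[[0, 0, 0, -0.05, 0, 0, 0], [0, 0, 0, -0.09, 0, 0, 0], [0, 0, 0, -0.125, 0, 0, 0], [0, 0, 0, -0.125, 0, 0, 0]]]'

```text
clock: 7.63
ee_pos: [0.5063, -0.4268, 0.1832]
eef_rot: [3.136, 0.006, 1.872]
force: [0.6, -0.9, -1.9]
opening: 0.0149
```

```bash
python3 - <<'E'
from h import *
g=-.0965;C=np.array([.5900,-.1270]);ex=np.array([np.cos(g),np.sin(g)])
print(st()[0],np.round(robot.get_state()['joints'],2))
pre=C-.115*ex
print('pre',pre)
chain((pre[0],pre[1],.19,g+np.pi))
E
```

```text
[ 0.5062758  -0.42680696  0.18324907] [ 0.84  0.92 -0.46  1.19  0.4   1.11  0.66]
pre [ 0.47553504 -0.11591972]
to [ 0.476 -0.116  0.19   3.045] sh [0.3824, 0.0788, -0.0105] tn [0.0004, 0.0043, -0.5864] rows 7.5 9.4
```

send_rows --series '[[[0, 0, 0, -0.045, 0, 0, 0], [0, 0, 0, -0.084, 0, 0, -0.06], [0, 0.05, 0.01, -0.084, 0, 0, -0.12], [0, 0.1, 0.02, -0.084, 0, 0, -0.18], [0, 0.15, 0.03, -0.084, 0, 0, -0.24], [0, 0.2, 0.04, -0.084, 0, 0, -0.3], [0, 0.25, 0.05, -0.084, 0, 0, -0.36], [0, 0.3, 0.06, -0.084, 0, 0, -0.42], [0, 0.35, 0.07, -0.084, 0, 0, -0.48], [0, 0.382, 0.079, -0.084, 0, 0, -0.54], [0, 0.382, 0.079, -0.084, 0.002, 0.003, -0.584], [0, 0.382, 0.079, -0.084, 0.002, 0.003, -0.584]]]'

```text
clock: 8.63
ee_pos: [0.4741, -0.1143, 0.2445]
eef_rot: [-3.141, -0.006, 3.048]
force: [0.1, -1.4, -2.3]
opening: 0.015
```

```bash
python3 - <<'E'
from h import *
print(st()[0],st()[1].as_euler('xyz'),np.round(robot.get_state()['joints'],2))
c=cam('wrist','w4.png');gauge(c['image'],pts(c),(.59,-.126));handle(c,st()[0],.06,.0) if 0 else None
P=pts(c);np.savez('w4.npz',im=c['image'],P=P)
E
```

```text
[ 0.47410178 -0.11430177  0.24450313] [-3.14133568 -0.00627589  3.04768018] [ 0.61  0.65 -0.8   1.75  0.55  0.98  1.07]
plate 613 ((0.5746446251869202, -0.12314584851264954), (0.1383114755153656, 0.10519107431173325), 83.71247863769531) 0.007327763283805908
any 970 ((0.5746446251869202, -0.12314584851264954), (0.1383114755153656, 0.10519107431173325), 83.71247863769531) 0.007984727811371224
jaw [ 0.5364 -0.1781  0.0465] [ 0.5625 -0.1644  0.055 ] [ 0.5504 -0.1723  0.0522] 135 ((0.5493935942649841, -0.1709742248058319), (0.013744765892624855, 0.025946540758013725), 88.59574890136719)
jaw [ 0.5475 -0.0862  0.0455] [ 0.5731 -0.0635  0.0567] [ 0.5601 -0.0728  0.0525] 218 ((0.5600271821022034, -0.07473014295101166), (0.020524661988019943, 0.02531999908387661), 83.1079330444336)
```

View pics/w4.png

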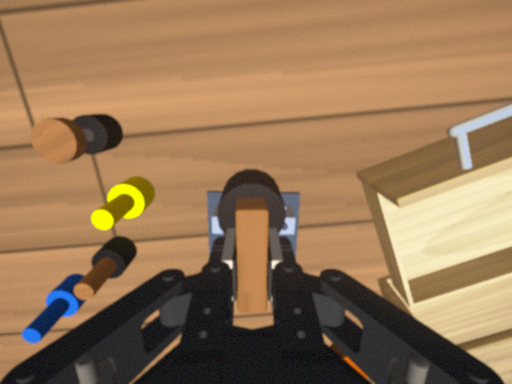

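```bash
cat >> h.py <<'E'
G=-.105;GC=np.array([.5905,-.1253])
def gp(x,y=0,z=.094):
    e=np.array([np.cos(G),np.sin(G)]);n=np.array([-e[1],e[0]]);p=GC+x*e+y*n;return (p[0],p[1],z,G+np.pi)
def ing(p):
    e=np.array([np.cos(G),np.sin(G)]);d=np.array(p[:2])-GC;return np.round([d@e,-d[0]*e[1]+d[1]*e[0],p[2]],4)
E
python3 - <<'E'
from h import *
chain(gp(-.115),gp(-.0375),gp(.006))
E
```

```text
to [ 0.476 -0.113  0.094  3.037] sh [-0.0035, 0.0032, 0.1877] tn [-0.0002, -0.0032, 0.0015] rows 3.6 0.1
to [ 0.553 -0.121  0.094  3.037] sh [-0.0969, 0.0, -0.0] tn [0.0, 0.0, 0.0] rows 1.9 0.0
to [ 0.596 -0.126  0.094  3.037] sh [-0.0544, -0.0, -0.0] tn [0.0, 0.0, 0.0] rows 1.0 0.0
```

send_rows --series '[[[0, -0.0035, 0.003, 0.04, 0, 0, 0.002], [0, -0.0035, 0.003, 0.08, 0, 0, 0.002], [0, -0.0035, 0.003, 0.12, 0, 0, 0.002], [0, -0.0035, 0.003, 0.15, 0, 0, 0.002], [0, -0.0035, 0.003, 0.175, 0, 0, 0.002], [0, -0.0035, 0.003, 0.188, 0, -0.003, 0.002], [0, -0.0035, 0.003, 0.188, 0, -0.003, 0.002], [0, -0.0035, 0.003, 0.188, 0, -0.003, 0.002]]]'

```text
clock: 9.35
ee_pos: [0.4759, -0.1138, 0.0937]
eef_rot: [-3.141, -0.001, 3.033]
force: [0.4, -0.3, -1.6]
opening: 0.0153
```

```bash
python3 - <<'E'
from h import *
s=robot.get_state();print(ing(st()[0]),np.round(s['eef_rot'],4),np.round(s['force'],2))
chain(gp(-.0375))
c=cam('wrist','w5.png');gauge(c['image'],pts(c),(.59,-.126))
E
```

```text
[-0.1151 -0.0006  0.0937] [-3.1412e+00 -1.2000e-03  3.0335e+00] [ 0.42 -0.32 -1.56]
to [ 0.553 -0.121  0.094  3.037] sh [-0.0971, 0.001, -0.0005] tn [-0.0002, -0.0006, -0.0016] rows 1.9 0.0
plate 1960 ((0.5756404399871826, -0.12352060526609421), (0.13951335847377777, 0.10783594101667404), 83.67439270019531) 0.007393995277763927
any 3114 ((0.5427753925323486, -0.12172436714172363), (0.13114117085933685, 0.15317830443382263), 46.81721115112305) 0.007879314934788472
jaw [ 0.46   -0.1396  0.0451] [ 0.4916 -0.0904  0.0612] [ 0.4732 -0.115   0.0587] 1116 ((0.47556278109550476, -0.11499537527561188), (0.04918495565652847, 0.030179936438798904), 86.96500396728516)
jaw [ 0.5293 -0.0795  0.0452] [ 0.5329 -0.0747  0.0535] [ 0.531  -0.0773  0.0495] 36 ((0.5312786102294922, -0.07711423933506012), (0.0057255602441728115, 0.001411828096024692), 57.88024139404297)
```

View pics/w5.png

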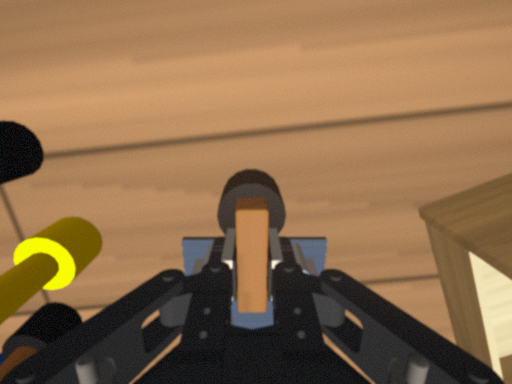

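The barrel (251,205) is lined up with the plate, about 1.5 mm to the right of the centreline, with its underside near 15 mm. I'll correct that sideways offset and slide in.

send_rows --series '[[[0, -0.01, 0.002, 0, 0, 0, -0.001], [0, -0.02, 0.002, 0, 0, 0, -0.001], [0, -0.03, 0.002, 0, 0, 0, -0.001], [0, -0.04, 0.002, 0, 0, 0, -0.001], [0, -0.05, 0.002, 0, 0, 0, -0.001], [0, -0.06, 0.002, 0, 0, 0, -0.001], [0, -0.07, 0.002, 0, 0, 0, -0.001], [0, -0.08, 0.002, 0, 0, 0, -0.001], [0, -0.09, 0.002, 0, 0, 0, -0.001], [0, -0.097, 0.002, 0, 0, 0, -0.001], [0, -0.097, 0.002, 0, 0, 0, -0.001]]]'

```text
clock: 10.32
ee_pos: [0.5543, -0.12, 0.0942]
eef_rot: [3.141, 0.001, 3.037]
force: [-0.2, 0.0, -2.7]
opening: 0.015
```

```bash
python3 - <<'E'
from h import *
s=robot.get_state();print(ing(st()[0]),np.round(s['eef_rot'],4),np.round(s['force'],2))
E
```

```text
[-0.0366  0.0015  0.0942] [3.1413e+00 6.0000e-04 3.0372e+00] [-0.24  0.01 -2.7 ]
```

send_rows --series '[[[0, -0.01, 0, 0, 0, 0, 0], [0, -0.02, 0, 0, 0, 0, 0], [0, -0.03, 0, 0, 0, 0, 0], [0, -0.04, 0, 0, 0, 0, 0], [0, -0.048, 0, 0, 0, 0, 0], [0, -0.052, 0, 0, 0, 0, 0], [0, -0.056, 0, 0, 0, 0, 0], [0, -0.056, 0, 0, 0, 0, 0], [0, -0.056, 0, 0, 0, 0, 0]]]'

```text
clock: 11.07
ee_pos: [0.5976, -0.1242, 0.0936]
eef_rot: [3.142, -0.001, 3.039]
force: [-1.1, -0.2, -3.7]
opening: 0.0146
```

send_rows --series '[[[0, -0.002, 0, 0, 0, 0, 0], [0, -0.002, 0, 0, 0, 0, 0]]]'

```text
clock: 11.23
ee_pos: [0.5995, -0.1245, 0.0935]
eef_rot: [3.142, -0.001, 3.039]
force: [-0.8, 0.0, -3.0]
opening: 0.0149
```

send_rows --series '[[[0, -0.002, 0, 0, 0, 0, 0], [0, -0.002, 0, 0, 0, 0, 0]]]'

```text
clock: 11.4
ee_pos: [0.6013, -0.1246, 0.0935]
eef_rot: [3.141, -0.001, 3.039]
force: [0.1, -0.1, -2.7]
opening: 0.0151
```

send_rows --series '[[[0, -0.0025, 0, 0, 0, 0, 0], [0, -0.0025, 0, 0, 0, 0, 0]]]'

```text
clock: 11.57
ee_pos: [0.6027, -0.1247, 0.0933]
eef_rot: [-3.141, -0.002, 3.039]
force: [-4.3, -0.1, -0.0]
opening: 0.0149
```

send_rows --series '[[[0, -0.002, 0, 0, 0, 0, 0], [0, -0.002, 0, 0, 0, 0, 0]]]'

```text
clock: 11.73
ee_pos: [0.6038, -0.125, 0.0932]
eef_rot: [-3.141, -0.003, 3.039]
force: [-6.9, 0.6, 1.2]
opening: 0.015
```

send_rows --series '[[[0, -0.001, 0, 0, 0, 0, 0], [0, -0.001, 0, 0, 0, 0, 0], [0, -0.001, 0, 0, 0, 0, 0], [0, -0.001, 0, 0, 0, 0, 0]]]'

```text
clock: 12.07
ee_pos: [0.6045, -0.1251, 0.0932]
eef_rot: [-3.141, -0.003, 3.039]
force: [-8.2, 0.3, 0.5]
opening: 0.015
```

```bash
python3 - <<'E'
from h import *
c=cam('wrist');P=pts(c);p=st()[0];print(ing(p))
z=P[...,2];m=(np.hypot(P[...,0]-p[0],P[...,1]-p[1])<.05)&(z>.045)&(z<.07)&(c['image'].max(-1)<60)
q=P[m];print(len(q),q.min(0).round(4),q.max(0).round(4),np.median(q[:,2]),[ing(x) for x in (q.min(0),q.max(0))])
# drawer targets: handle now & cabinet frame
t=cam('top');Q=pts(t);hs=cv2.cvtColor(t['image'],cv2.COLOR_RGB2HSV)
g=(Q[...,0]>.35)&(Q[...,0]<.5)&(Q[...,1]>.05)&(Q[...,1]<.27)&(Q[...,2]>.1)&(Q[...,2]<.128)&(hs[...,1]<55)
k=Q[g];print(len(k),cv2.minAreaRect(k[:,:2].astype(np.float32)))
for xy in((.412,-.319),(.598,-.342)): handle(t,xy)
E
```

```text
[0.0139 0.0016 0.0932]
572 [ 0.5773 -0.149   0.045 ] [ 0.613  -0.1028  0.0603] 0.05740361380140599 [array([-0.0107, -0.025 ,  0.045 ]), array([0.02  , 0.0247, 0.0603])]
176 ((0.4393194019794464, 0.15376794338226318), (0.04726652055978775, 0.12817050516605377), 17.100666046142578)Traceback (most recent call last):
  File "<stdin>", line 9, in <module>
  File "h.py", line 40, in handle
    n,l,s,ce=cv2.connectedComponentsWithStats(m.astype(np.uint8));i=1+s[1:,4].argmax()
                                                                      ~~~~~~~~~~~~~~^^
ValueError: attempt to get argmax of an empty sequence
```

```bash
cat >> h.py <<'E'
HB=np.array([.4228,.149]);CY=.298
def dr(x,y,z,yaw=CY+np.pi):
    e=np.array([np.cos(CY),np.sin(CY)]);p=HB+x*e+y*np.array([-e[1],e[0]]);return (p[0],p[1],z,yaw)
E
python3 - <<'E'
from h import *
s=st();p=s[0];y=s[1].as_euler('xyz')[2]
up=(p[0]-.004,p[1],.25,3.039)
chain(up,dr(.145,.085,.25))
E
```

```text
to [ 0.6   -0.125  0.25   3.039] sh [0.0056, -0.0006, -0.196] tn [-0.0003, -0.0016, -0.0001] rows 3.8 0.0
to [0.536 0.273 0.25  3.44 ] sh [0.1305, 0.4866, 0.0] tn [-0.0, 0.0, -0.2003] rows 9.7 3.2
```

send_rows --series '[[[0, 0.006, 0, 0, 0, 0, 0], [0, 0.006, 0, -0.04, 0, 0, 0], [0, 0.006, 0, -0.09, 0, 0, 0], [0, 0.006, 0, -0.14, 0, 0, 0], [0, 0.006, 0, -0.18, 0, 0, 0], [0, 0.006, 0, -0.196, 0, 0, 0], [0, 0.006, 0, -0.196, 0, 0, 0]]]'

```text
clock: 12.75
ee_pos: [0.6018, -0.1244, 0.2535]
eef_rot: [-3.141, 0.004, 3.038]
force: [0.4, 0.5, -2.3]
opening: 0.0147
```

send_rows --series '[[[0, 0.01, 0.04, 0, 0, 0, -0.02], [0, 0.025, 0.085, 0, 0, 0, -0.05], [0, 0.04, 0.135, 0, 0, 0, -0.08], [0, 0.05, 0.185, 0, 0, 0, -0.1], [0, 0.062, 0.235, 0, 0, 0, -0.12], [0, 0.078, 0.285, 0, 0, 0, -0.14], [0, 0.09, 0.335, 0, 0, 0, -0.16], [0, 0.103, 0.385, 0, 0, 0, -0.18], [0, 0.116, 0.435, 0, 0, 0, -0.2], [0, 0.126, 0.47, 0, 0, 0, -0.2], [0, 0.13, 0.486, 0, 0, 0, -0.2], [0, 0.13, 0.486, 0, 0, 0, -0.2]]]'

```text
clock: 13.75
ee_pos: [0.5356, 0.2764, 0.2492]
eef_rot: [3.14, -0.002, -2.84]
force: [-0.7, 0.4, -3.0]
opening: 0.0148
```

```bash
python3 - <<'E'
from h import *
p=st()[0];print(p,robot.get_state()['eef_rot'],robot.get_state()['force'])
c=cam('wrist','w6.png')
chain(dr(.145,.085,.25),dr(.145,.085,.0955),start=None)
E
```

```text
[0.53562285 0.2763884  0.24921904] [ 3.13966231e+00 -1.66016286e-03 -2.83974618e+00] [-0.7444755   0.4130735  -2.96413909]
to [0.536 0.273 0.25  3.44 ] sh [0.0005, -0.0015, -0.001] tn [0.0002, -0.0009, 0.0008] rows 0.0 0.0
to [0.536 0.273 0.096 3.44 ] sh [0.0, -0.0, 0.1931] tn [0.0, 0.0, 0.0] rows 3.7 0.0
```

View pics/w6.png

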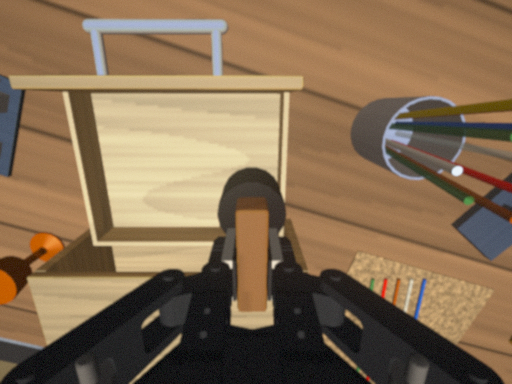

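The drawer interior spans about (95–285, 92–240). The plug at (251,205) is over its right-hand part with the wall clear, so I'll lower it.

send_rows --series '[[[0, 0, -0.005, 0.04, 0, 0, 0], [0, 0, -0.005, 0.08, 0, 0, 0], [0, 0, -0.005, 0.12, 0, 0, 0], [0, 0, -0.005, 0.15, 0, 0, 0], [0, 0, -0.005, 0.17, 0, 0, 0], [0, 0, -0.005, 0.182, 0, 0, 0], [0, 0, -0.005, 0.188, 0, 0, 0], [0, 0, -0.005, 0.191, 0, 0, 0], [0, 0, -0.005, 0.191, 0, 0, 0], [0, 0, -0.005, 0.191, 0, 0, 0]]]'

```text
clock: 14.63
ee_pos: [0.5387, 0.2691, 0.0984]
eef_rot: [3.141, 0.0, -2.845]
force: [-0.4, 1.1, -2.6]
opening: 0.015
```

send_rows --series '[[[0, 0, 0, 0.0025, 0, 0, 0], [0, 0, 0, 0.005, 0, 0, 0], [0, 0, 0, 0.005, 0, 0, 0]]]'

```text
clock: 14.88
ee_pos: [0.5391, 0.2694, 0.0945]
eef_rot: [3.141, 0.002, -2.845]
force: [0.5, 0.0, 3.9]
opening: 0.015
```

Contact with the floor. I'll release and lift.

send_rows --series '[[[0.45, 0, 0, 0, 0, 0, 0], [0.45, 0, 0, 0, 0, 0, 0], [0.45, 0, 0, 0, 0, 0, 0], [0.45, 0, 0, 0, 0, 0, 0], [0.45, 0, 0, -0.04, 0, 0, 0], [0.45, 0, 0, -0.09, 0, 0, 0], [0.45, 0, 0, -0.14, 0, 0, 0], [0.45, 0, 0, -0.19, 0, 0, 0], [0.45, 0, 0, -0.2, 0, 0, 0], [0.45, 0, 0, -0.2, 0, 0, 0]]]'

```text
clock: 15.72
ee_pos: [0.539, 0.2697, 0.2565]
eef_rot: [3.14, 0.003, -2.845]
force: [-0.2, -0.3, -0.5]
opening: 0.0385
```

```bash
cat >> h.py <<'E'
def plugs(save=None):
    c=cam('top',save);P=pts(c);im=c['image'];z=P[...,2]
    m=((z>0.085)&(z<0.13)&(P[...,0]>.3)&(P[...,0]<.75)&(P[...,1]<-.2)&(P[...,1]>-.55)).astype(np.uint8)
    n,l,s,ce=cv2.connectedComponentsWithStats(m)
    for i in range(1,n):
        if s[i,4]>8: q=P[l==i];print(ce[i].round(),s[i,4],q.mean(0).round(4),im[l==i].mean(0).round(),cv2.minAreaRect(q[:,:2].astype(np.float32)))
E
python3 - <<'E'
from h import *
plugs()
c=cam('wrist');handle(c,(.539,.269),.05,.1);print(st()[0])
chain((.4125,-.3195,.25,-.09+np.pi))
E
```

```text
[381. 165.] 53 [ 0.66   -0.4304  0.1034] [ 52.  82. 145.] ((0.6618384718894958, -0.43137460947036743), (0.022541986778378487, 0.0270344540476799), 39.61284637451172)
[359. 184.] 54 [ 0.5977 -0.3407  0.1048] [123.  86.  58.] ((0.5986872911453247, -0.3410508930683136), (0.023739445954561234, 0.023001039400696754), 84.18867492675781)
[348. 212.] 56 [ 0.5036 -0.2914  0.1022] [191. 190.  69.] ((0.5050737261772156, -0.2923045754432678), (0.024782316759228706, 0.025153614580631256), 60.28322219848633)
[359. 238.] 165 [ 0.4115 -0.3184  0.1057] [135.  94.  64.] ((0.4114930033683777, -0.3192327320575714), (0.045685749500989914, 0.04509017616510391), 89.57219696044922)
n 799 px [251. 175.] ztop 0.1202 mean [0.5367 0.2668 0.1202] circ [0.5377 0.2674] ((0.5377143025398254, 0.2669565975666046), (0.058990199118852615, 0.015499385073781013), 17.16281509399414)
[0.53841454 0.26888385 0.25324391]
to [ 0.412 -0.32   0.25   3.052] sh [0.3658, -0.6572, 0.0043] tn [-0.0001, -0.0004, 0.1936] rows 14.4 3.1
```

send_rows --series '[[[0.45, 0.366, -0.656, 0, 0, 0, 0.2], [0.45, 0.366, -0.656, 0, 0, 0, 0.2], [0.7, 0.366, -0.656, 0, 0, 0, 0.2], [1, 0.366, -0.656, 0, 0, 0, 0.2], [1, 0.366, -0.656, 0, 0, 0, 0.2], [1, 0.366, -0.656, 0, 0, 0, 0.2], [1, 0.366, -0.656, 0, 0, 0, 0.2], [1, 0.366, -0.656, 0, 0, 0, 0.2], [1, 0.366, -0.656, 0, 0, 0, 0.2], [1, 0.366, -0.656, 0, 0, 0, 0.2], [1, 0.366, -0.656, 0, 0, 0, 0.2], [1, 0.366, -0.656, 0, 0, 0, 0.2]]]'

```text
clock: 16.82
ee_pos: [0.4321, -0.2217, 0.2527]
eef_rot: [3.141, -0.002, 3.039]
force: [1.2, 0.3, -0.8]
opening: 0.0855
```

```bash
python3 - <<'E'
from h import *
s=robot.get_state();print(s['ee_pos'],s['eef_rot'],np.round(s['joints'],2))
c=cam('wrist');handle(c,(.4135,-.3185))
chain((.4137,-.3185,.22,3.037))
E
```

```text
[ 0.43205288 -0.22174288  0.25265366] [ 3.14085081e+00 -2.33006296e-03  3.03878122e+00] [ 0.86  0.64 -0.82  1.75  0.55  0.99  1.3 ]
n 1410 px [166. 168.] ztop 0.1043 mean [ 0.414  -0.3178  0.1043] circ [ 0.4148 -0.3186] ((0.4148113429546356, -0.31849995255470276), (0.0470816008746624, 0.046651214361190796), 5.5142998695373535)
to [ 0.414 -0.318  0.22   3.037] sh [0.0071, -0.1121, 0.0399] tn [-0.0012, -0.0024, -0.0037] rows 2.3 0.1
```

send_rows --series '[[[1, 0.006, -0.112, 0.03, 0, 0, -0.002], [1, 0.006, -0.112, 0.03, 0, 0, -0.002], [1, 0.006, -0.112, 0.03, 0, 0, -0.002], [1, 0.006, -0.112, 0.03, 0, 0, -0.002], [1, 0.006, -0.112, 0.03, 0, 0, -0.002]]]'

```text
clock: 17.28
ee_pos: [0.4189, -0.3082, 0.2285]
eef_rot: [3.14, -0.002, 3.042]
force: [-0.3, 1.4, 1.2]
opening: 0.0852
```

```bash
python3 - <<'E'
from h import *
c=cam('wrist','w7.png');handle(c,(.4148,-.3185));print(st()[0])
chain((.4148,-.3185,.077,3.037))
E
```

```text
n 1606 px [242. 177.] ztop 0.1044 mean [ 0.4137 -0.3187  0.1044] circ [ 0.4148 -0.3189] ((0.41444164514541626, -0.3184241056442261), (0.04698828235268593, 0.04661541432142258), 37.10971450805664)
[ 0.41941504 -0.30759879  0.22902296]
to [ 0.415 -0.318  0.077  3.037] sh [0.0041, -0.0144, 0.19] tn [0.0006, -0.0008, 0.0032] rows 3.7 0.1
```

View pics/w7.png

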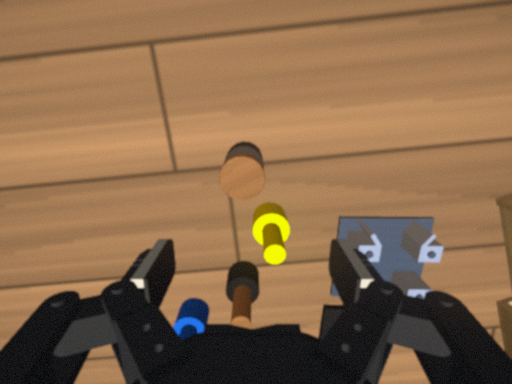

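The knob is at (242,177) and the yellow decoy at (270,230), clear of the fingers. I'll centre and descend.

send_rows --series '[[[1, 0.004, -0.014, 0, 0, 0, 0.003], [1, 0.004, -0.0143, 0.02, 0, 0, 0.003], [1, 0.004, -0.0143, 0.06, 0, 0, 0.003], [1, 0.004, -0.0143, 0.1, 0, 0, 0.003], [1, 0.004, -0.0143, 0.14, 0, 0, 0.003], [1, 0.004, -0.0143, 0.17, 0, 0, 0.003], [1, 0.004, -0.0143, 0.187, 0, 0, 0.003], [1, 0.004, -0.0143, 0.19, 0, 0, 0.003], [1, 0.004, -0.0143, 0.19, 0, 0, 0.003]]]'

```text
clock: 18.08
ee_pos: [0.415, -0.3191, 0.0775]
eef_rot: [3.141, -0.002, 3.038]
force: [0.2, -0.0, 0.5]
opening: 0.0855
```

send_rows --series '[[[0, 0, 0, 0, 0, 0, 0], [0, 0, 0, 0, 0, 0, 0], [0, 0, 0, 0, 0, 0, 0], [0, 0, 0, 0, 0, 0, 0], [0, 0, 0, 0, 0, 0, 0], [0, 0, 0, 0, 0, 0, 0]]]'

```text
clock: 18.58
ee_pos: [0.4155, -0.3196, 0.0787]
eef_rot: [-3.141, 0.001, 3.037]
force: [-0.5, 2.3, 12.8]
opening: 0.0465
```

send_rows --series '[[[0, 0, 0, -0.03, 0, 0, 0], [0, 0, 0, -0.08, 0, 0, 0], [0, 0, 0, -0.13, 0, 0, 0], [0, 0, 0, -0.17, 0, 0, 0], [0, 0, 0, -0.2, 0, 0, 0], [0, 0, 0, -0.2, 0, 0, 0], [0, 0, 0, -0.2, 0, 0, 0]]]'

```text
clock: 19.17
ee_pos: [0.4152, -0.3198, 0.2385]
eef_rot: [-3.14, 0.001, 3.036]
force: [-0.4, -1.5, -3.2]
opening: 0.0462
```

```bash
python3 - <<'E'
from h import *
s=robot.get_state();print(s['ee_pos'],s['eef_rot'],s['force'],s['opening'])
chain(gp(-.115,.001,.24),gp(-.115,.001,.094))
E
```

```text
[ 0.41515064 -0.31977398  0.23853503] [-3.14024443e+00  6.71718980e-04  3.03639138e+00] [-0.39030105 -1.53367382 -3.24927633] 0.046204810745597596
to [ 0.476 -0.112  0.24   3.037] sh [-0.0487, 0.266, -0.0022] tn [-0.0007, 0.0003, -0.0001] rows 5.2 0.0
to [ 0.476 -0.112  0.094  3.037] sh [-0.0, -0.0, 0.1825] tn [0.0, 0.0, 0.0] rows 3.5 0.0
```

send_rows --series '[[[0, -0.008, 0.04, 0, 0, 0, 0], [0, -0.016, 0.085, 0, 0, 0, 0], [0, -0.024, 0.13, 0, 0, 0, 0], [0, -0.032, 0.175, 0, 0, 0, 0], [0, -0.04, 0.22, 0, 0, 0, 0], [0, -0.049, 0.25, 0, 0, 0, 0], [0, -0.049, 0.266, 0.02, 0, 0, 0], [0, -0.049, 0.266, 0.06, 0, 0, 0], [0, -0.049, 0.266, 0.1, 0, 0, 0], [0, -0.049, 0.266, 0.14, 0, 0, 0], [0, -0.049, 0.266, 0.17, 0, 0, 0], [0, -0.049, 0.266, 0.18, 0, 0, 0]]]'

```text
clock: 20.17
ee_pos: [0.4744, -0.1115, 0.09]
eef_rot: [3.141, -0.006, 3.038]
force: [0.7, 0.4, -1.1]
opening: 0.0463
```

```bash
cat >> h.py <<'E'
def barrel():
    c=cam('wrist');P=pts(c);p=st()[0];z=P[...,2]
    m=(np.hypot(P[...,0]-p[0],P[...,1]-p[1])<.05)&(z>.045)&(z<.075)&(c['image'].max(-1)<60)
    n,l,s,ce=cv2.connectedComponentsWithStats(m.astype(np.uint8));q=P[l==1+s[1:,4].argmax()]
    zt=np.percentile(q[:,2],90);q=q[q[:,2]>zt-.004]
    (x,y),r=cv2.minEnclosingCircle(q[:,:2].astype(np.float32))
    print('barrel n',len(q),'top z',zt.round(4),'under',(zt-.044).round(4),'rect',cv2.minAreaRect(q[:,:2].astype(np.float32)),'circ',ing((x,y,0)),r,'lat range',np.round([min(ing(k)[1] for k in q),max(ing(k)[1] for k in q)],4))
    s=robot.get_state();print('tcp',ing(p),np.round(s['eef_rot'],4),np.round(s['force'],1))
E
python3 - <<'E'
from h import *
barrel();chain(gp(-.0375,.001,.094))
E
```

```text
barrel n 95 top z 0.053 under 0.009 rect ((0.45372965931892395, -0.10855075716972351), (0.03932364284992218, 0.009756534360349178), 83.15741729736328) circ [-0.133   0.0023  0.    ] 0.019762365147471428 lat range [-0.0174  0.0219]
tcp [-0.1166  0.0016  0.0906] [ 3.1409 -0.0056  3.0376] [-0.9 -0.4 -4.4]
to [ 0.553 -0.12   0.094  3.037] sh [-0.0988, -0.0008, -0.0048] tn [0.0003, -0.0028, 0.0005] rows 1.9 0.0
```

send_rows --series '[[[0, 0, -0.002, -0.01, 0, -0.0025, 0], [0, -0.01, -0.002, -0.01, 0, -0.0025, 0], [0, -0.02, -0.002, -0.01, 0, -0.0025, 0], [0, -0.03, -0.002, -0.01, 0, -0.0025, 0], [0, -0.04, -0.002, -0.01, 0, -0.0025, 0], [0, -0.05, -0.002, -0.01, 0, -0.0025, 0], [0, -0.06, -0.002, -0.01, 0, -0.0025, 0], [0, -0.07, -0.002, -0.01, 0, -0.0025, 0], [0, -0.08, -0.002, -0.01, 0, -0.0025, 0], [0, -0.09, -0.002, -0.01, 0, -0.0025, 0], [0, -0.099, -0.002, -0.01, 0, -0.0025, 0], [0, -0.099, -0.002, -0.01, 0, -0.0025, 0]]]'

```text
clock: 21.22
ee_pos: [0.5561, -0.1221, 0.1037]
eef_rot: [3.141, 0.007, 3.036]
force: [0.9, 0.6, -2.2]
opening: 0.0461
```

send_rows --series '[[[0, -0.01, 0, 0, 0, 0, 0], [0, -0.02, 0, 0, 0, 0, 0], [0, -0.03, 0, 0, 0, 0, 0], [0, -0.04, 0, 0, 0, 0, 0], [0, -0.048, 0, 0, 0, 0, 0], [0, -0.048, 0, 0, 0, 0, 0]]]'

```text
clock: 21.72
ee_pos: [0.5937, -0.1259, 0.1032]
eef_rot: [3.141, 0.006, 3.036]
force: [-0.2, 0.1, -2.2]
opening: 0.0463
```

send_rows --series '[[[0, -0.004, 0, 0, 0, 0, 0], [0, -0.007, 0, 0, 0, 0, 0], [0, -0.007, 0, 0, 0, 0, 0]]]'

```text
clock: 21.97
ee_pos: [0.5987, -0.1265, 0.1022]
eef_rot: [3.141, 0.005, 3.037]
force: [-0.4, 0.2, -2.8]
opening: 0.0462
```

```bash
python3 - <<'E'
from h import *
barrel()
c=cam('wrist','w8.png');handle(c,st()[0],.05,.09)
P=pts(c);p=st()[0];m=(np.hypot(P[...,0]-p[0],P[...,1]-p[1])<.03)&(P[...,2]>.11)&(P[...,2]<.15);q=P[m];print(len(q),np.percentile(q[:,2],[5,50,95]))
E
```

```text
barrel n 135 top z 0.0656 under 0.0216 rect ((0.5799508690834045, -0.12382804602384567), (0.041731029748916626, 0.013080097734928131), 83.2998046875) circ [-0.005   0.0003  0.    ] 0.020968889817595482 lat range [-0.0206  0.0212]
tcp [ 0.0081 -0.0003  0.102 ] [3.1414 0.0044 3.0367] [-0.8  0.8 -2.3]
n 452 px [253. 221.] ztop 0.1219 mean [ 0.5789 -0.124   0.1219] circ [ 0.589  -0.1261] ((0.5829475522041321, -0.1254441738128662), (0.04850621521472931, 0.018493538722395897), 84.19022369384766)
8764 [0.11633766 0.12775973 0.14121581]
```

View pics/w8.png

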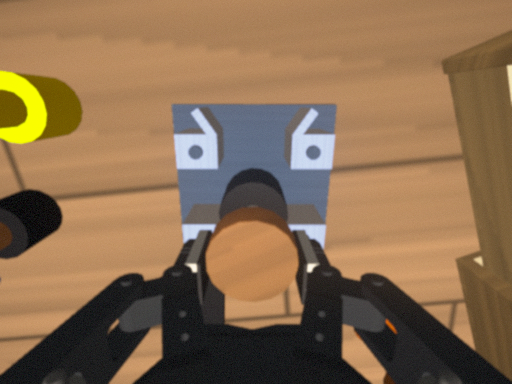

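The plug is past the go jaws at (195,150) and (313,150), centred and with its underside at about 21 mm. Now I'll press.

send_rows --series '[[[0, -0.003, 0, 0.003, 0, 0, 0], [0, -0.003, 0, 0.003, 0, 0, 0]]]'

```text
clock: 22.23
ee_pos: [0.601, -0.1267, 0.0989]
eef_rot: [3.141, 0.004, 3.037]
force: [-0.5, -0.1, -2.5]
opening: 0.0464
```

send_rows --series '[[[0, -0.0025, 0, 0, 0, 0, 0], [0, -0.0025, 0, 0, 0, 0, 0]]]'

```text
clock: 22.4
ee_pos: [0.6029, -0.1267, 0.0991]
eef_rot: [3.141, 0.003, 3.037]
force: [-1.5, 1.0, -2.0]
opening: 0.0462
```

send_rows --series '[[[0, -0.0015, 0, 0, 0, 0, 0], [0, -0.0015, 0, 0, 0, 0, 0]]]'

```text
clock: 22.57
ee_pos: [0.6039, -0.1268, 0.0992]
eef_rot: [3.141, 0.003, 3.037]
force: [-3.2, 1.5, -1.5]
opening: 0.0463
```

send_rows --series '[[[0, -0.002, 0, 0, 0, 0, 0], [0, -0.002, 0, 0, 0, 0, 0], [0, -0.002, 0, 0, 0, 0, 0]]]'

```text
clock: 22.82
ee_pos: [0.6052, -0.1269, 0.0992]
eef_rot: [3.141, 0.003, 3.037]
force: [-5.7, 2.8, -0.9]
opening: 0.0463
```

send_rows --series '[[[0, -0.0005, 0, 0, 0, 0, 0], [0, -0.0005, 0, 0, 0, 0, 0], [0, -0.0005, 0, 0, 0, 0, 0]]]'

```text
clock: 23.07
ee_pos: [0.6055, -0.127, 0.0992]
eef_rot: [3.141, 0.002, 3.037]
force: [-7.8, 2.9, 0.5]
opening: 0.0464
```

```bash
python3 - <<'E'
from h import *
s=robot.get_state();print(ing(s['ee_pos']),s['eef_rot'],s['force']);barrel()
chain((s['ee_pos'][0]-.005,s['ee_pos'][1],.265,3.037),dr(.145,0,.265))
E
```

```text
[ 0.0151 -0.0001  0.0992] [3.14149026e+00 2.42693042e-03 3.03690757e+00] [-7.81905342  2.89898793  0.51868666]
barrel n 221 top z 0.0646 under 0.0206 rect ((0.5872542262077332, -0.12400439381599426), (0.04377168044447899, 0.018444184213876724), 84.14262390136719) circ [0.0019 0.001  0.    ] 0.02202465571463108 lat range [-0.0209  0.0229]
tcp [ 0.0151 -0.0001  0.0992] [3.1415e+00 2.5000e-03 3.0369e+00] [-7.5  2.   0.5]
to [ 0.6   -0.127  0.265  3.037] sh [0.0057, -0.0006, -0.2073] tn [0.0001, 0.0012, -0.0] rows 4.0 0.0
to [0.561 0.192 0.265 3.44 ] sh [0.0901, 0.391, 0.0] tn [-0.0, 0.0, -0.2013] rows 7.7 3.2
```

send_rows --series '[[[0, 0.006, 0, 0, 0, 0, 0], [0, 0.006, 0, -0.04, 0, 0, 0], [0, 0.006, 0, -0.09, 0, 0, 0], [0, 0.006, 0, -0.14, 0, 0, 0], [0, 0.006, 0, -0.18, 0, 0, 0], [0, 0.006, 0, -0.207, 0, 0, 0], [0, 0.006, 0, -0.207, 0, 0, 0], [0, 0.006, 0, -0.207, 0, 0, 0]]]'

```text
clock: 23.78
ee_pos: [0.601, -0.1269, 0.2656]
eef_rot: [-3.141, 0.006, 3.036]
force: [-0.4, 0.0, -2.6]
opening: 0.0465
```

send_rows --series '[[[0, 0.01, 0.04, 0, 0, 0, -0.02], [0, 0.02, 0.085, 0, 0, 0, -0.05], [0, 0.03, 0.135, 0, 0, 0, -0.08], [0, 0.04, 0.185, 0, 0, 0, -0.11], [0, 0.05, 0.235, 0, 0, 0, -0.14], [0, 0.065, 0.285, 0, 0, 0, -0.17], [0, 0.078, 0.335, 0, 0, 0, -0.2], [0, 0.088, 0.375, 0, 0, 0, -0.2], [0, 0.09, 0.391, 0, 0, 0, -0.2], [0, 0.09, 0.391, 0, 0, 0, -0.2], [0, 0.09, 0.391, 0, 0, 0, -0.2]]]'

```text
clock: 24.7
ee_pos: [0.5615, 0.1922, 0.2634]
eef_rot: [-3.14, 0.003, -2.845]
force: [-0.3, -1.5, -2.9]
opening: 0.0464
```

```bash
python3 - <<'E'
from h import *
s=robot.get_state();print(s['ee_pos'],s['eef_rot'],s['force'])
chain(dr(.145,-.003,.102))
c=cam('wrist');handle(c,(.538,.267),.05,.1)
E
```

```text
[0.56151452 0.19221017 0.26343167] [-3.13962143e+00  2.63896117e-03 -2.84523712e+00] [-0.3283132  -1.52716536 -2.93130783]
to [0.562 0.189 0.102 3.44 ] sh [0.0009, -0.0041, 0.2018] tn [-0.001, 0.0013, -0.0008] rows 3.9 0.0
n 791 px [323. 174.] ztop 0.1202 mean [0.5369 0.2662 0.1202] circ [0.5381 0.2669] ((0.5379564166069031, 0.267277330160141), (0.059840746223926544, 0.016398245468735695), 17.380115509033203)
```

send_rows --series '[[[0, 0.001, -0.004, 0.04, 0, 0.001, 0], [0, 0.001, -0.004, 0.08, 0, 0.001, 0], [0, 0.001, -0.004, 0.12, 0, 0.001, 0], [0, 0.001, -0.004, 0.15, 0, 0.001, 0], [0, 0.001, -0.004, 0.175, 0, 0.001, 0], [0, 0.001, -0.004, 0.19, 0, 0.001, 0], [0, 0.001, -0.004, 0.199, 0, 0.001, 0], [0, 0.001, -0.004, 0.202, 0, 0.001, 0], [0, 0.001, -0.004, 0.202, 0, 0.001, 0]]]'

```text
clock: 25.5
ee_pos: [0.5629, 0.1884, 0.1032]
eef_rot: [-3.14, 0.002, -2.847]
force: [0.3, 0.2, -1.9]
opening: 0.0465
```

send_rows --series '[[[0, 0, 0, 0.003, 0, 0, 0], [0, 0, 0, 0.006, 0, 0, 0], [0, 0, 0, 0.006, 0, 0, 0]]]'

```text
clock: 25.75
ee_pos: [0.5628, 0.1886, 0.0984]
eef_rot: [-3.14, 0.002, -2.846]
force: [0.0, 0.6, -1.9]
opening: 0.0462
```

send_rows --series '[[[0, 0, 0, 0.002, 0, 0, 0], [0, 0, 0, 0.0025, 0, 0, 0], [0, 0, 0, 0.0025, 0, 0, 0]]]'

```text
clock: 26.0
ee_pos: [0.5627, 0.1886, 0.0962]
eef_rot: [-3.14, 0.002, -2.846]
force: [-0.3, -0.4, -2.8]
opening: 0.0465
```

send_rows --series '[[[0, 0, 0, 0.002, 0, 0, 0], [0, 0, 0, 0.0025, 0, 0, 0], [0, 0, 0, 0.0025, 0, 0, 0]]]'

```text
clock: 26.25
ee_pos: [0.563, 0.1889, 0.0948]
eef_rot: [-3.14, 0.003, -2.846]
force: [-0.1, 0.4, 6.2]
opening: 0.0465
```

send_rows --series '[[[0, 0, 0, 0.0015, 0, 0, 0], [0, 0, 0, 0.0015, 0, 0, 0]]]'

```text
clock: 26.42
ee_pos: [0.5636, 0.1893, 0.0946]
eef_rot: [-3.14, 0.005, -2.846]
force: [-1.4, -0.8, 22.1]
opening: 0.0462
```

send_rows --series '[[[0, 0, 0, -0.0015, 0, 0, 0], [0.72, 0, 0, -0.0015, 0, 0, 0], [0.72, 0, 0, -0.0015, 0, 0, 0], [0.72, 0, 0, -0.0015, 0, 0, 0], [0.72, 0, 0, -0.0015, 0, 0, 0], [0.72, 0, 0, -0.04, 0, 0, 0], [0.72, 0, 0, -0.09, 0, 0, 0], [0.72, 0, 0, -0.14, 0, 0, 0], [0.72, 0, 0, -0.19, 0, 0, 0], [0.72, 0, 0, -0.2, 0, 0, 0], [0.72, 0, 0, -0.2, 0, 0, 0]]]'

```text
clock: 27.33
ee_pos: [0.5629, 0.1893, 0.2558]
eef_rot: [-3.14, 0.006, -2.847]
force: [-0.4, -0.5, -1.0]
opening: 0.0615
```

```bash
python3 - <<'E'
from h import *
plugs()
c=cam('wrist','w9.png');handle(c,(.563,.189),.04,.1);handle(c,(.538,.267),.04,.1);print(st()[0])
chain((.45,-.1,.26,3.037),(.6005,-.340,.26,3.037))
E
```

```text
[381. 165.] 54 [ 0.6601 -0.4299  0.1034] [ 51.  81. 143.] ((0.6613033413887024, -0.4312118589878082), (0.023817837238311768, 0.02339751273393631), 80.51654052734375)
[359. 184.] 54 [ 0.598  -0.3407  0.1037] [124.  85.  58.] ((0.5992101430892944, -0.3415786325931549), (0.02301866002380848, 0.022577252238988876), 88.07869720458984)
[348. 212.] 51 [ 0.5038 -0.2921  0.105 ] [200. 201.  74.] ((0.5040544867515564, -0.2928687632083893), (0.02363339625298977, 0.025363026186823845), 22.89009666442871)
n 1500 px [253. 176.] ztop 0.1203 mean [0.5612 0.1884 0.1203] circ [0.5621 0.1885] ((0.5618532299995422, 0.18874797224998474), (0.04706481099128723, 0.04705413058400154), 32.13037872314453)
n 844 px [328. 176.] ztop 0.1201 mean [0.5374 0.2663 0.1201] circ [0.5386 0.2672] ((0.5384634733200073, 0.26721954345703125), (0.05945280194282532, 0.01645982638001442), 16.575227737426758)
[0.56225204 0.18858745 0.25263563]
to [ 0.45  -0.1    0.26   3.037] sh [0.2392, -0.3043, -0.009] tn [-0.0008, 0.001, 0.1999] rows 7.4 3.2
to [ 0.6   -0.34   0.26   3.037] sh [-0.2184, -0.2787, -0.0] tn [0.0, 0.0, 0.0] rows 6.8 0.0
```

View pics/w9.png

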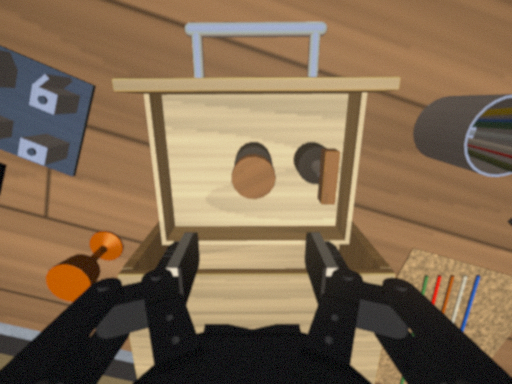

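Both plugs stand upright: the knob at (253,172) and the tee at (320,165). Next is the plain plug.

```bash
python3 - <<'E'
from h import *
chain((.600,-.340,.25,3.037))
E
```

```text
to [ 0.6   -0.34   0.25   3.037] sh [0.1471, -0.6459, 0.0043] tn [-0.0008, 0.001, 0.1999] rows 12.7 3.2
```

send_rows --series '[[[0.6, 0.147, -0.645, 0, 0, 0, 0.2], [0.6, 0.147, -0.645, 0, 0, 0, 0.2], [0.6, 0.147, -0.645, 0, 0, 0, 0.2], [0.6, 0.147, -0.645, 0, 0, 0, 0.2], [0.6, 0.147, -0.645, 0, 0, 0, 0.2], [0.6, 0.147, -0.645, 0, 0, 0, 0.2], [0.6, 0.147, -0.645, 0, 0, 0, 0.2], [0.6, 0.147, -0.645, 0, 0, 0, 0.2], [0.6, 0.147, -0.645, 0, 0, 0, 0.2], [0.6, 0.147, -0.645, 0, 0, 0, 0.2], [0.6, 0.147, -0.645, 0, 0, 0, 0.2], [0.6, 0.147, -0.645, 0, 0, 0, 0.2]]]'

```text
clock: 28.43
ee_pos: [0.597, -0.3123, 0.2521]
eef_rot: [-3.141, 0.0, 3.037]
force: [0.4, -0.2, 1.1]
opening: 0.0515
```

```bash
python3 - <<'E'
from h import *
c=cam('wrist');handle(c,(.600,-.340));s=robot.get_state();print(s['ee_pos'],np.round(s['joints'],2))
chain((.6005,-.3405,.22,3.037))
E
```

```text
n 390 px [228. 180.] ztop 0.1043 mean [ 0.6013 -0.3408  0.1043] circ [ 0.6019 -0.341 ] ((0.6017237901687622, -0.34105172753334045), (0.02391219697892666, 0.024523112922906876), 83.0848159790039)
[ 0.59579788 -0.32128611  0.25099643] [ 0.7   0.94 -0.74  0.99  0.59  1.4   1.54]
to [ 0.6   -0.34   0.22   3.037] sh [-0.0086, -0.023, 0.0388] tn [-0.0023, -0.0002, -0.0045] rows 0.9 0.1
```

send_rows --series '[[[0.6, -0.008, -0.022, 0.035, 0, 0, 0], [0.6, -0.008, -0.022, 0.035, 0, 0, 0], [0.6, -0.008, -0.022, 0.035, 0, 0, 0], [0.6, -0.008, -0.022, 0.035, 0, 0, 0]]]'

```text
clock: 28.82
ee_pos: [0.6025, -0.3272, 0.2253]
eef_rot: [3.142, 0.002, 3.038]
force: [0.4, 0.4, 0.5]
opening: 0.0513
```

```bash
python3 - <<'E'
from h import *
c=cam('wrist');handle(c,(.6018,-.341));s=robot.get_state();print(s['ee_pos'],s['eef_rot'])
chain((.6018,-.341,.076,3.037))
E
```

```text
n 467 px [239. 181.] ztop 0.1043 mean [ 0.6014 -0.341   0.1043] circ [ 0.6021 -0.341 ] ((0.601733386516571, -0.34092584252357483), (0.02473023161292076, 0.02458738349378109), 83.54122924804688)
[ 0.60265813 -0.32718041  0.22591999] [-3.14119226e+00  2.39673677e-03  3.03789637e+00]
to [ 0.602 -0.341  0.076  3.037] sh [-0.0003, -0.0172, 0.1874] tn [-0.0002, 0.0012, 0.0004] rows 3.6 0.0
```

send_rows --series '[[[0.6, 0, -0.017, 0, 0, 0.001, 0], [0.6, 0, -0.017, 0.02, 0, 0.001, 0], [0.6, 0, -0.017, 0.06, 0, 0.001, 0], [0.6, 0, -0.017, 0.1, 0, 0.001, 0], [0.6, 0, -0.017, 0.14, 0, 0.001, 0], [0.6, 0, -0.017, 0.17, 0, 0.001, 0], [0.6, 0, -0.017, 0.183, 0, 0.001, 0], [0.6, 0, -0.017, 0.187, 0, 0.001, 0], [0.6, 0, -0.017, 0.187, 0, 0.001, 0]]]'

```text
clock: 29.62
ee_pos: [0.6018, -0.3416, 0.0768]
eef_rot: [-3.141, 0.001, 3.037]
force: [0.5, 0.2, 0.6]
opening: 0.0511
```

send_rows --series '[[[0, 0, 0, 0, 0, 0, 0], [0, 0, 0, 0, 0, 0, 0], [0, 0, 0, 0, 0, 0, 0], [0, 0, 0, 0, 0, 0, 0], [0, 0, 0, 0, 0, 0, 0], [0, 0, 0, 0, 0, 0, 0]]]'

```text
clock: 30.12
ee_pos: [0.6022, -0.3418, 0.0778]
eef_rot: [-3.141, 0.003, 3.037]
force: [-0.2, 2.1, 7.6]
opening: 0.0242
```

send_rows --series '[[[0, 0, 0, -0.03, 0, 0, 0], [0, 0, 0, -0.08, 0, 0, 0], [0, 0, 0, -0.13, 0, 0, 0], [0, 0, 0, -0.17, 0, 0, 0], [0, 0, 0, -0.2, 0, 0, 0], [0, 0, 0, -0.2, 0, 0, 0], [0, 0, 0, -0.2, 0, 0, 0], [0, 0, 0, -0.2, 0, 0, 0]]]'

```text
clock: 30.78
ee_pos: [0.601, -0.3417, 0.2355]
eef_rot: [-3.141, -0.0, 3.037]
force: [0.0, 0.1, -3.1]
opening: 0.0243
```

```bash
python3 - <<'E'
from h import *
s=robot.get_state();print(s['ee_pos'],s['eef_rot'],s['force'],s['opening'])
chain(gp(-.115,.0,.24),gp(-.115,.0,.096))
E
```

```text
[ 0.60102986 -0.34165873  0.23546725] [-3.14086768e+00 -4.92451277e-04  3.03699270e+00] [ 1.35584855e-03  1.15296790e-01 -3.09500256e+00] 0.024291543888030447
to [ 0.476 -0.113  0.24   3.037] sh [0.1851, 0.2676, -0.0058] tn [-0.0004, -0.0002, 0.0002] rows 6.2 0.0
to [ 0.476 -0.113  0.096  3.037] sh [-0.0, -0.0, 0.18] tn [0.0, 0.0, 0.0] rows 3.5 0.0
```

send_rows --series '[[[0, 0.02, 0.03, 0, 0, 0, 0], [0, 0.05, 0.07, 0, 0, 0, 0], [0, 0.08, 0.115, 0, 0, 0, 0], [0, 0.11, 0.16, 0, 0, 0, 0], [0, 0.14, 0.205, 0, 0, 0, 0], [0, 0.17, 0.245, 0, 0, 0, 0], [0, 0.185, 0.267, 0, 0, 0, 0], [0, 0.185, 0.267, 0.04, 0, 0, 0], [0, 0.185, 0.267, 0.08, 0, 0, 0], [0, 0.185, 0.267, 0.12, 0, 0, 0], [0, 0.185, 0.267, 0.15, 0, 0, 0], [0, 0.185, 0.267, 0.165, 0, 0, 0]]]'

```text
clock: 31.78
ee_pos: [0.4748, -0.1136, 0.1005]
eef_rot: [3.141, -0.004, 3.037]
force: [-0.2, -0.1, -2.2]
opening: 0.0244
```

send_rows --series '[[[0, 0, 0, 0.008, 0, 0, 0], [0, 0, 0, 0.008, 0, 0, 0], [0, 0, 0, 0.008, 0, 0, 0]]]'

```text
clock: 32.03
ee_pos: [0.4764, -0.1138, 0.0976]
eef_rot: [-3.141, 0.0, 3.037]
force: [0.1, 0.2, -1.5]
opening: 0.0243
```

```bash
python3 - <<'E'
from h import *
barrel();chain(gp(-.0375,.0,.096))
E
```

```text
barrel n 114 top z 0.0611 under 0.0171 rect ((0.4569450914859772, -0.11070461571216583), (0.03960137814283371, 0.01046814862638712), 80.9353256225586) circ [-0.1292  0.0002  0.    ] 0.019900763407349586 lat range [-0.0195  0.02  ]
tcp [-0.1144 -0.0006  0.098 ] [-3.1410e+00  9.0000e-04  3.0367e+00] [ 0.3  0.8 -1.7]
to [ 0.553 -0.121  0.096  3.037] sh [-0.0961, 0.0008, 0.0026] tn [-0.0003, 0.0004, 0.0] rows 1.8 0.0
```

send_rows --series '[[[0, -0.01, 0.0005, 0.003, 0, 0, 0], [0, -0.02, 0.0005, 0.003, 0, 0, 0], [0, -0.03, 0.0005, 0.003, 0, 0, 0], [0, -0.04, 0.0005, 0.003, 0, 0, 0], [0, -0.05, 0.0005, 0.003, 0, 0, 0], [0, -0.06, 0.0005, 0.003, 0, 0, 0], [0, -0.07, 0.0005, 0.003, 0, 0, 0], [0, -0.08, 0.0005, 0.003, 0, 0, 0], [0, -0.09, 0.0005, 0.003, 0, 0, 0], [0, -0.096, 0.0005, 0.003, 0, 0, 0], [0, -0.096, 0.0005, 0.003, 0, 0, 0], [0, -0.096, 0.0005, 0.003, 0, 0, 0]]]'

```text
clock: 33.08
ee_pos: [0.5527, -0.1216, 0.0954]
eef_rot: [-3.141, 0.001, 3.037]
force: [-0.4, -0.5, -2.3]
opening: 0.0243
```

send_rows --series '[[[0, -0.01, 0, 0, 0, 0, 0], [0, -0.02, 0, 0, 0, 0, 0], [0, -0.03, 0, 0, 0, 0, 0], [0, -0.04, 0, 0, 0, 0, 0], [0, -0.05, 0, 0, 0, 0, 0], [0, -0.056, 0, 0, 0, 0, 0], [0, -0.056, 0, 0, 0, 0, 0]]]'

```text
clock: 33.67
ee_pos: [0.5977, -0.1262, 0.0951]
eef_rot: [-3.141, 0.001, 3.037]
force: [-1.0, 0.4, -3.0]
opening: 0.0242
```

send_rows --series '[[[0, -0.003, 0, 0, 0, 0, 0], [0, -0.003, 0, 0, 0, 0, 0]]]'

```text
clock: 33.83
ee_pos: [0.5998, -0.1265, 0.0951]
eef_rot: [-3.141, 0.0, 3.037]
force: [-0.4, 0.1, -2.8]
opening: 0.0246
```

send_rows --series '[[[0, -0.002, 0, 0, 0, 0, 0], [0, -0.002, 0, 0, 0, 0, 0]]]'

```text
clock: 34.0
ee_pos: [0.6013, -0.1265, 0.0951]
eef_rot: [-3.141, -0.0, 3.037]
force: [-0.9, 1.0, -2.7]
opening: 0.0241
```

send_rows --series '[[[0, -0.0025, 0, 0, 0, 0, 0], [0, -0.0025, 0, 0, 0, 0, 0]]]'

```text
clock: 34.17
ee_pos: [0.6032, -0.1264, 0.0949]
eef_rot: [-3.141, -0.001, 3.037]
force: [-3.6, 2.9, -0.5]
opening: 0.0245
```

send_rows --series '[[[0, -0.0025, 0, 0, 0, 0, 0], [0, -0.0025, 0, 0, 0, 0, 0], [0, -0.0025, 0, 0, 0, 0, 0]]]'

```text
clock: 34.42
ee_pos: [0.605, -0.1265, 0.0949]
eef_rot: [-3.141, -0.001, 3.037]
force: [-4.2, 3.7, -1.4]
opening: 0.0242
```

send_rows --series '[[[0, -0.001, 0, 0, 0, 0, 0], [0, -0.001, 0, 0, 0, 0, 0], [0, -0.001, 0, 0, 0, 0, 0]]]'

```text
clock: 34.67
ee_pos: [0.6055, -0.1266, 0.0949]
eef_rot: [-3.141, -0.002, 3.037]
force: [-7.0, 3.9, 0.4]
opening: 0.0245
```

```bash
python3 - <<'E'
from h import *
s=robot.get_state();barrel()
chain((s['ee_pos'][0]-.005,s['ee_pos'][1],.265,3.037),dr(.145,-.083,.265))
E
```

```text
barrel n 463 top z 0.0618 under 0.0178 rect ((0.5929928421974182, -0.11886118352413177), (0.047568731009960175, 0.02507447451353073), 49.096500396728516) circ [0.01   0.0009 0.    ] 0.023905232548713684 lat range [-0.0198  0.0235]
tcp [0.0151 0.0003 0.0949] [-3.1414e+00 -1.6000e-03  3.0372e+00] [-7.1  4.5  0.5]
to [ 0.6   -0.127  0.265  3.037] sh [0.0066, -0.0007, -0.2126] tn [-0.0001, -0.0008, 0.0001] rows 4.1 0.0
to [0.586 0.112 0.265 3.44 ] sh [0.0495, 0.295, 0.0] tn [-0.0, 0.0, -0.2013] rows 5.7 3.2
```

send_rows --series '[[[0, 0.006, 0, 0, 0, 0, 0], [0, 0.006, 0, -0.04, 0, 0, 0], [0, 0.006, 0, -0.09, 0, 0, 0], [0, 0.006, 0, -0.14, 0, 0, 0], [0, 0.006, 0, -0.18, 0, 0, 0], [0, 0.006, 0, -0.212, 0, 0, 0], [0, 0.006, 0, -0.212, 0, 0, 0], [0, 0.006, 0, -0.212, 0, 0, 0]]]'

```text
clock: 35.38
ee_pos: [0.6016, -0.1269, 0.2654]
eef_rot: [-3.14, 0.003, 3.036]
force: [-0.4, -0.5, -1.9]
opening: 0.024
```

send_rows --series '[[[0, 0.006, 0.04, 0, 0, 0, -0.02], [0, 0.014, 0.085, 0, 0, 0, -0.05], [0, 0.023, 0.135, 0, 0, 0, -0.08], [0, 0.031, 0.185, 0, 0, 0, -0.11], [0, 0.04, 0.235, 0, 0, 0, -0.14], [0, 0.047, 0.275, 0, 0, 0, -0.17], [0, 0.0495, 0.295, 0, 0, 0, -0.2], [0, 0.0495, 0.295, 0, 0, 0, -0.2], [0, 0.0495, 0.295, 0, 0, 0, -0.2], [0, 0.0495, 0.295, 0, 0, 0, -0.2]]]'

```text
clock: 36.22
ee_pos: [0.5867, 0.1113, 0.2635]
eef_rot: [-3.14, -0.001, -2.848]
force: [0.3, -0.6, -3.4]
opening: 0.0244
```

```bash
python3 - <<'E'
from h import *
s=robot.get_state();print(s['ee_pos'],s['eef_rot'],s['force'])
chain(dr(.145,-.083,.102))
E
```

```text
[0.58670931 0.11126965 0.26350052] [-3.14015398e+00 -1.17321968e-03 -2.84810255e+00] [ 0.25720461 -0.56107168 -3.41801664]
to [0.586 0.112 0.102 3.44 ] sh [0.0005, 0.0018, 0.2019] tn [-0.0007, -0.0006, -0.0023] rows 3.9 0.0
```

send_rows --series '[[[0, 0, 0.002, 0.04, 0, 0, -0.002], [0, 0, 0.002, 0.08, 0, 0, -0.002], [0, 0, 0.002, 0.12, 0, 0, -0.002], [0, 0, 0.002, 0.15, 0, 0, -0.002], [0, 0, 0.002, 0.175, 0, 0, -0.002], [0, 0, 0.002, 0.19, 0, 0, -0.002], [0, 0, 0.002, 0.199, 0, 0, -0.002], [0, 0, 0.002, 0.202, 0, 0, -0.002], [0, 0, 0.002, 0.202, 0, 0, -0.002]]]'

```text
clock: 36.97
ee_pos: [0.5865, 0.1134, 0.1031]
eef_rot: [-3.141, 0.0, -2.843]
force: [-0.5, 0.5, -1.9]
opening: 0.0242
```

send_rows --series '[[[0, 0, 0, 0.003, 0, 0, 0], [0, 0, 0, 0.006, 0, 0, 0], [0, 0, 0, 0.006, 0, 0, 0]]]'

```text
clock: 37.22
ee_pos: [0.5864, 0.1136, 0.0982]
eef_rot: [-3.141, 0.0, -2.843]
force: [-0.3, -0.2, -1.6]
opening: 0.0243
```

send_rows --series '[[[0, 0, 0, 0.0015, 0, 0, 0], [0, 0, 0, 0.002, 0, 0, 0], [0, 0, 0, 0.002, 0, 0, 0]]]'

```text
clock: 37.47
ee_pos: [0.5863, 0.1137, 0.0965]
eef_rot: [-3.141, 0.0, -2.842]
force: [-0.0, -0.5, -1.4]
opening: 0.0242
```

send_rows --series '[[[0, 0, 0, 0.002, 0, 0, 0], [0, 0, 0, 0.0025, 0, 0, 0], [0, 0, 0, 0.0025, 0, 0, 0]]]'

```text
clock: 37.72
ee_pos: [0.5862, 0.1137, 0.0943]
eef_rot: [-3.141, -0.0, -2.842]
force: [0.1, -0.4, -1.6]
opening: 0.0242
```

send_rows --series '[[[0, 0, 0, 0.0007, 0, 0, 0], [0, 0, 0, 0.0007, 0, 0, 0]]]'

```text
clock: 37.88
ee_pos: [0.5863, 0.1138, 0.0941]
eef_rot: [-3.141, 0.0, -2.842]
force: [-0.2, 0.5, -0.7]
opening: 0.0243
```

send_rows --series '[[[0, 0, 0, 0.001, 0, 0, 0], [0, 0, 0, 0.001, 0, 0, 0]]]'

```text
clock: 38.05
ee_pos: [0.5868, 0.114, 0.0938]
eef_rot: [-3.141, 0.002, -2.842]
force: [-1.3, 0.6, 8.2]
opening: 0.024
```

send_rows --series '[[[0.5, 0, 0, 0, 0, 0, 0], [0.5, 0, 0, 0, 0, 0, 0], [0.5, 0, 0, 0, 0, 0, 0], [0.5, 0, 0, 0, 0, 0, 0], [0.5, 0, 0, -0.04, 0, 0, 0], [0.5, 0, 0, -0.09, 0, 0, 0], [0.5, 0, 0, -0.14, 0, 0, 0], [0.5, 0, 0, -0.19, 0, 0, 0], [0.5, 0, 0, -0.2, 0, 0, 0], [0.5, 0, 0, -0.2, 0, 0, 0]]]'

```text
clock: 38.88
ee_pos: [0.587, 0.1143, 0.256]
eef_rot: [-3.141, 0.004, -2.843]
force: [0.1, -0.4, -0.2]
opening: 0.0429
```

```bash
python3 - <<'E'
from h import *
c=cam('wrist','w10.png');P=pts(c)
for xy in((.586,.1135),(.5618,.1885),(.538,.267)): handle(c,xy,.04,.1)
hs=cv2.cvtColor(c['image'],cv2.COLOR_RGB2HSV)
g=(P[...,0]>.3)&(P[...,0]<.5)&(P[...,1]>.05)&(P[...,1]<.27)&(P[...,2]>.1)&(P[...,2]<.128)&(hs[...,1]<55)
k=P[g];print(len(k),cv2.minAreaRect(k[:,:2].astype(np.float32)),st()[0])
chain(dr(0,0,.25,CY+np.pi/2),dr(0,0,.1,CY+np.pi/2))
E
```

```text
n 435 px [252. 174.] ztop 0.1202 mean [0.5842 0.1129 0.1202] circ [0.5849 0.1128] ((0.5849586129188538, 0.11292798817157745), (0.024894841015338898, 0.024776749312877655), 3.6352481842041016)
n 1493 px [324. 176.] ztop 0.1203 mean [0.5627 0.1881 0.1203] circ [0.5636 0.189 ] ((0.5635474920272827, 0.18867506086826324), (0.046804215759038925, 0.04691976308822632), 22.8831787109375)
n 883 px [398. 176.] ztop 0.12 mean [0.5388 0.266  0.12  ] circ [0.5401 0.2675] ((0.5400053858757019, 0.26755017042160034), (0.06019571051001549, 0.017095470800995827), 16.039125442504883)
2664 ((0.4445638954639435, 0.15501561760902405), (0.046366672962903976, 0.13029728829860687), 17.204715728759766) [0.5864943  0.11385281 0.2539554 ]
to [0.423 0.149 0.25  1.869] sh [0.1826, 0.1023, 0.0045] tn [0.0002, 0.0011, 0.7859] rows 4.0 12.6
to [0.423 0.149 0.1   1.869] sh [0.0, -0.0, 0.1875] tn [0.0, 0.0, 0.0] rows 3.6 0.0
```

View pics/w10.png

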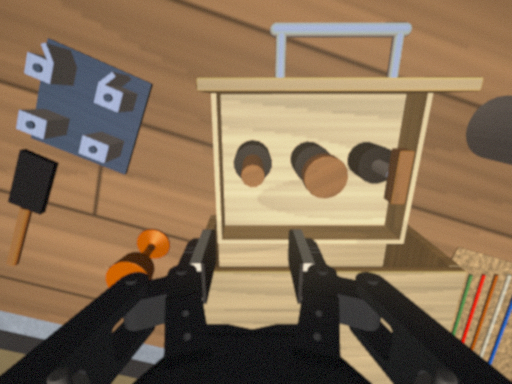

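All three stand upright in the drawer, with tops at 0.120 m: plain (252,165), knob (322,170) and tee (385,170). Next I'll grip the handle and shut the drawer.

send_rows --series '[[[0.4, 0.04, 0.025, 0, 0, 0, 0.06], [0.4, 0.09, 0.05, 0, 0, 0, 0.12], [0.4, 0.13, 0.075, 0, 0, 0, 0.18], [0.4, 0.16, 0.09, 0, 0, 0, 0.24], [0.4, 0.179, 0.102, 0, 0, 0, 0.3], [0.4, 0.179, 0.102, 0, 0, 0, 0.36], [0.4, 0.179, 0.102, 0, 0, 0, 0.42], [0.4, 0.179, 0.102, 0, 0, 0, 0.48], [0.4, 0.179, 0.102, 0, 0, 0, 0.54], [0.4, 0.179, 0.102, 0, 0, 0, 0.6], [0.4, 0.179, 0.102, 0, 0, 0, 0.66], [0.4, 0.179, 0.102, 0, 0, 0, 0.72]]]'

```text
clock: 39.93
ee_pos: [0.425, 0.1493, 0.2521]
eef_rot: [-3.14, 0.001, 1.995]
force: [-0.4, 0.0, -0.0]
opening: 0.0341
```

send_rows --series '[[[0.4, 0, 0, 0, 0, 0, 0.06], [0.4, 0, 0, 0, 0, 0, 0.065], [0.4, 0, 0, 0, 0, 0, 0.065], [0.4, 0, 0, 0, 0, 0, 0.065]]]'

```text
clock: 40.27
ee_pos: [0.4252, 0.1495, 0.2526]
eef_rot: [-3.141, 0.001, 1.875]
force: [0.1, -0.5, -0.0]
opening: 0.0342
```

```bash
python3 - <<'E'
from h import *
c=cam('wrist');P=pts(c);hs=cv2.cvtColor(c['image'],cv2.COLOR_RGB2HSV)
g=(P[...,0]>.35)&(P[...,0]<.5)&(P[...,1]>.05)&(P[...,1]<.27)&(P[...,2]>.1)&(P[...,2]<.128)&(hs[...,1]<55)
g=g.astype(np.uint8);n,l,s,ce=cv2.connectedComponentsWithStats(g);k=P[l==1+s[1:,4].argmax()]
r=cv2.minAreaRect(k[:,:2].astype(np.float32));w=min(r[1]);b=np.array(r[0])-(w/2-.006)*np.array([np.cos(CY),np.sin(CY)])
print(len(k),r,'bar',b,st()[0],robot.get_state()['eef_rot'])
chain((b[0],b[1],.25,CY+np.pi/2))
E
```

```text
1807 ((0.444538950920105, 0.15533319115638733), (0.04718146100640297, 0.13003860414028168), 17.259057998657227) bar [0.42772352 0.1501684 ] [0.42523165 0.14947815 0.25270163] [-3.14089263e+00  7.80245172e-04  1.87421974e+00]
to [0.428 0.15  0.25  1.869] sh [-0.0001, 0.0032, 0.0034] tn [-0.0003, 0.0004, 0.0027] rows 0.1 0.0
```

Aligned. I'll descend to TCP z of about 0.098 and grip.

send_rows --series '[[[0.4, 0, 0.001, 0.05, 0, 0, 0.003], [0.4, 0, 0.001, 0.1, 0, 0, 0.003], [0.4, 0, 0.001, 0.15, 0, 0, 0.003], [0.4, 0, 0.001, 0.18, 0, 0, 0.003], [0.4, 0, 0.001, 0.193, 0, 0, 0.003], [0.4, 0, 0.001, 0.193, 0, 0, 0.003], [0, 0, 0.001, 0.193, 0, 0, 0.003], [0, 0, 0.001, 0.193, 0, 0, 0.003], [0, 0, 0.001, 0.193, 0, 0, 0.003], [0, 0, 0.001, 0.193, 0, 0, 0.003], [0, 0, 0.001, 0.193, 0, 0, 0.003]]]'

```text
clock: 41.23
ee_pos: [0.4265, 0.1498, 0.0995]
eef_rot: [3.14, 0.001, 1.865]
force: [-1.6, -0.3, 10.3]
opening: 0.0097
```

send_rows --series '[[[0, 0, 0.003, 0, 0, 0, 0], [0, 0, 0.009, 0, 0, 0, 0], [0, 0, 0.018, 0, 0, 0, 0], [0, 0, 0.028, 0, 0, 0, 0], [0, 0, 0.038, 0, 0, 0, 0], [0, 0, 0.048, 0, 0, 0, 0], [0, 0, 0.058, 0, 0, 0, 0], [0, 0, 0.068, 0, 0, 0, 0], [0, 0, 0.078, 0, 0, 0, 0], [0, 0, 0.088, 0, 0, 0, 0], [0, 0, 0.096, 0, 0, 0, 0], [0, 0, 0.1, 0, 0, 0, 0]]]'

```text
clock: 42.23
ee_pos: [0.5035, 0.1736, 0.0996]
eef_rot: [3.14, -0.0, 1.865]
force: [-4.7, 2.5, 7.0]
opening: 0.0094
```

send_rows --series '[[[0, 0, 0.004, 0, 0, 0, 0], [0, 0, 0.012, 0, 0, 0, 0], [0, 0, 0.022, 0, 0, 0, 0], [0, 0, 0.032, 0, 0, 0, 0], [0, 0, 0.042, 0, 0, 0, 0], [0, 0, 0.052, 0, 0, 0, 0], [0, 0, 0.062, 0, 0, 0, 0], [0, 0, 0.072, 0, 0, 0, 0], [0, 0, 0.082, 0, 0, 0, 0], [0, 0, 0.092, 0, 0, 0, 0], [0, 0, 0.1, 0, 0, 0, 0], [0, 0, 0.105, 0, 0, 0, 0]]]'

```text
clock: 43.23
ee_pos: [0.5835, 0.1983, 0.0996]
eef_rot: [3.14, -0.001, 1.865]
force: [-4.4, 4.8, 5.7]
opening: 0.0096
```

send_rows --series '[[[0, 0, 0.004, 0, 0, 0, 0], [0, 0, 0.007, 0, 0, 0, 0], [0, 0, 0.01, 0, 0, 0, 0], [0, 0, 0.01, 0, 0, 0, 0]]]'

```text
clock: 43.57
ee_pos: [0.5911, 0.2007, 0.0996]
eef_rot: [3.14, -0.001, 1.865]
force: [0.7, 5.8, 3.1]
opening: 0.0097
```

send_rows --series '[[[0, 0, 0.003, 0, 0, 0, 0], [0, 0, 0.005, 0, 0, 0, 0], [0, 0, 0.005, 0, 0, 0, 0]]]'

```text
clock: 43.82
ee_pos: [0.5948, 0.2018, 0.0996]
eef_rot: [3.14, -0.001, 1.865]
force: [-1.1, 5.2, 2.9]
opening: 0.0099
```

send_rows --series '[[[0, 0, 0.003, 0, 0, 0, 0], [0, 0, 0.005, 0, 0, 0, 0], [0, 0, 0.005, 0, 0, 0, 0]]]'

```text
clock: 44.07
ee_pos: [0.5986, 0.203, 0.0996]
eef_rot: [3.14, -0.001, 1.865]
force: [-0.8, 6.4, 2.4]
opening: 0.0096
```

send_rows --series '[[[0, 0, 0.002, 0, 0, 0, 0], [0, 0, 0.003, 0, 0, 0, 0], [0, 0, 0.003, 0, 0, 0, 0]]]'

```text
clock: 44.32
ee_pos: [0.6007, 0.2037, 0.0996]
eef_rot: [3.14, -0.001, 1.865]
force: [-2.3, 5.6, 2.8]
opening: 0.01
```

send_rows --series '[[[0, 0, 0.002, 0, 0, 0, 0], [0, 0, 0.003, 0, 0, 0, 0], [0, 0, 0.003, 0, 0, 0, 0]]]'

```text
clock: 44.57
ee_pos: [0.602, 0.2041, 0.0996]
eef_rot: [-3.14, -0.001, 1.866]
force: [-10.7, 3.3, 10.1]
opening: 0.0098
```

send_rows --series '[[[0, 0, 0.002, 0, 0, 0, 0], [0, 0, 0.002, 0, 0, 0, 0], [0, 0, 0.002, 0, 0, 0, 0]]]'

```text
clock: 44.82
ee_pos: [0.6021, 0.2041, 0.0995]
eef_rot: [-3.137, -0.0, 1.866]
force: [-22.2, -1.1, 17.1]
opening: 0.01
```

The drawer hit its stop at the predicted shut position. I'll relax slightly, release and lift away.

send_rows --series '[[[0, 0, -0.002, 0, 0, 0, 0], [0.35, 0, -0.002, 0, 0, 0, 0], [0.35, 0, -0.002, 0, 0, 0, 0], [0.35, 0, -0.002, 0, 0, 0, 0], [0.35, 0, -0.002, -0.05, 0, 0, 0], [0.35, 0, -0.002, -0.1, 0, 0, 0], [0.35, 0, -0.002, -0.15, 0, 0, 0], [0.35, 0, -0.002, -0.2, 0, 0, 0], [0.35, 0, -0.002, -0.2, 0, 0, 0]]]'

```text
clock: 45.57
ee_pos: [0.6048, 0.2042, 0.2663]
eef_rot: [3.132, -0.0, 1.864]
force: [0.4, 0.3, 1.2]
opening: 0.0299
```

send_rows --series '[[[0.5, 0, -0.05, 0, 0, 0, 0], [0.5, 0, -0.1, 0, 0, 0, 0], [0.5, -0.03, -0.14, 0, 0, 0, 0], [0.5, -0.07, -0.16, 0, 0, 0, 0], [0.5, -0.12, -0.16, 0, 0, 0, 0], [0.5, -0.17, -0.16, 0, 0, 0, 0], [0.5, -0.2, -0.16, 0, 0, 0, 0], [0.5, -0.2, -0.16, 0, 0, 0, 0]]]'

```text
clock: 46.23
ee_pos: [0.5278, 0.0074, 0.2586]
eef_rot: [-3.141, 0.003, 1.858]
force: [-0.7, -0.9, -1.4]
opening: 0.043
```

```bash
python3 - <<'E'
from h import *
s=robot.get_state();print(s['clock'],s['ee_pos'],np.round(s['force'],1))
b=cam('scene');c=cam('top');w=cam('wrist')
cv2.imwrite('pics/fin.png',cv2.resize(np.hstack([c['image'],b['image']]),(800,300))[:,:,::-1])
for nm,q in(('top',c),('scene',b),('wrist',w)):
    P=pts(q);hs=cv2.cvtColor(q['image'],cv2.COLOR_RGB2HSV);z=P[...,2]
    g=((P[...,0]>.5)&(P[...,0]<.68)&(P[...,1]>.1)&(P[...,1]<.3)&(z>.1)&(z<.13)&(hs[...,1]<60)).astype(np.uint8)
    n,l,st_,ce=cv2.connectedComponentsWithStats(g)
    if n<2: print(nm,'none');continue
    k=P[l==1+st_[1:,4].argmax()];r=cv2.minAreaRect(k[:,:2].astype(np.float32));wd=min(r[1]);print(nm,len(k),r,'bar',np.array(r[0])-(wd/2-.006)*np.array([np.cos(CY),np.sin(CY)]))
    g=(P[...,0]>.65)&(P[...,0]<.9)&(abs(P[...,1])<.04)&(z>.09)&(z<.12)
    if g.any(): print('goblet',P[g].mean(0).round(3))
    g=(np.hypot(P[...,0]-.437,P[...,1]-.44)<.08)&(z>.02)
    if g.any(): print('tin',P[g].mean(0).round(3),P[g].min(0).round(3),P[g].max(0).round(3))
    g=(P[...,0]>.66)&(P[...,0]<.9)&(P[...,1]<-.15)&(P[...,1]>-.25)&(z>.012)
    if g.any(): print('paddle',P[g].min(0).round(3),P[g].max(0).round(3))
E
```

```text
46.2333 [0.52784445 0.00735942 0.25858181] [-0.7 -0.9 -1.4]
top 175 ((0.617927610874176, 0.20796743035316467), (0.04923156648874283, 0.13029053807258606), 17.68124008178711) bar [0.60013231 0.20250167]
goblet [ 0.773 -0.003  0.101]
tin [0.439 0.439 0.109] [0.394 0.393 0.02 ] [0.483 0.483 0.247]
paddle [ 0.675 -0.237  0.012] [ 0.894 -0.156  0.027]
scene 126 ((0.6131120920181274, 0.20895621180534363), (0.03203781694173813, 0.1286696493625641), 17.77946662902832) bar [0.60353476 0.20601457]
goblet [ 0.78  -0.     0.099]
tin [0.455 0.438 0.111] [0.399 0.396 0.02 ] [0.493 0.49  0.244]
paddle [ 0.677 -0.223  0.012] [ 0.878 -0.165  0.022]
wrist 1466 ((0.6287760138511658, 0.1805889755487442), (0.04936246946454048, 0.07101956009864807), 16.809803009033203) bar [0.61091814 0.175104  ]
goblet [ 0.773 -0.     0.099]
paddle [ 0.675 -0.221  0.012] [ 0.864 -0.206  0.018]
```

View pics/fin.png

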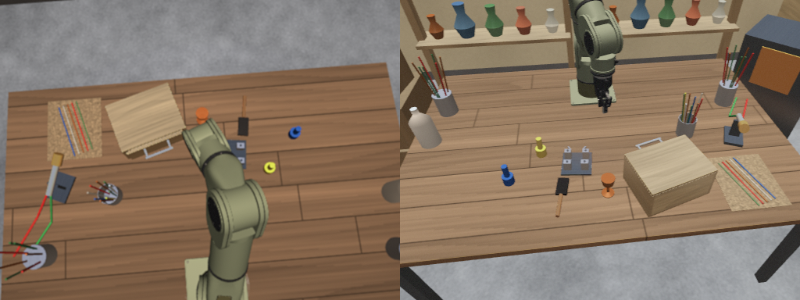

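The final view (handle at about (158,150) in the top half) shows the drawer shut and the bystanders in place. I'm handing the job in.

```bash
python3 -c "
from plant import robot
robot.finish_job();print('done')"
```

```text
the job is handed in; nothing more can be done
done
```

I gauged all three plugs in order (T-handle, round knob, straight handle), stood them in the drawer, shut it and handed the job in at about 46 s. No verdict is reported.

- **Gauging:** Each plug went low through the go gap, with its underside about 15–22 mm above the bench. Each was stopped by the no-go jaws and held there at about 7–8 N.
- **Plugs in the drawer:** Before shutting, the wrist camera showed all three upright on the drawer floor, with tops at about 120 mm against an expected 121 mm.
- **Drawer:** It hit its stop at the handle position I had predicted for shut. After release, the top camera put the handle within about 3 mm of that stop.
- **Bystanders:** The top camera showed the tin and goblet where they started, and the paddle about where it was. The final view showed the blue and yellow look-alikes still standing.
- **Disagreements and limits:** The scene camera reads up to about 8 mm farther in x than the other two, so I relied on the top and wrist views. The wrist camera saw only part of the handle in the last check, so I left that reading out. I could not see the plugs once the drawer was shut; I closed it slowly, at about 0.1 m/s.

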